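# Blank off a scanned manifold with its cam-lock coupling

### The arm

A 6-joint arm with a two-finger parallel gripper is mounted at the origin on the work surface. World frame = base frame: x ahead of the robot, y to its left, z up, the work surface at z = 0. Lengths are in mm, angles in rad, forces in N, time in s.
With the tool pointing down it reaches from about 375 to 925 mm from the base axis. Payload 5.7 kg.
Tool frame: the origin (TCP) lies midway between the tips of the shut fingers; the grasp point (between the pads) lies 19 mm behind it; z points along the fingers, y is the direction in which the jaws open and shut (so a half turn about z gives the same grasp; the last joint's range is limited). The gripper opens to 85 mm and grips with 20 to 120 N. Pads are 22 mm wide; open, the fingers measure 114 mm over their backs; the gripper's body (76 mm by 85 mm) begins 54 mm behind the grasp point. The pads swing forward as they close: fully open they stand 13 mm farther back than shut.
Start: joints at [-1.273, 0.359, 1.51, -0, 1.272, -0.115], TCP at [240.687, -549.575, 231.267] pointing down, gripper open.
Joint ranges: [-2.97, 2.97], [-1.01, 2.36], [0.21, 2.38], [-0.96, 4.11], [0.2, 2.71], [-2.98, 2.98]. Speed limits (rad/s): [2.39, 2.39, 3.14, 3.14, 3.14, 3.14].

### API

Orientations are given as a 3x3 rotation matrix whose columns are the frame's x, y, z axes.
In Python, from station import readout, cams, r gives the robot as it stands. The module is installed in compiled form; this text tells all that it offers.
- The arm moves only by the tool drive_tool, never from a script. Its argument "rows" is text: rows parted by semicolons, each of 7 numbers parted by spaces: the gripper command: -1 is shut, 1 is fully open, values between are in proportion, then the shift along the tool's x, y, z in mm, then the turn, a rotation vector about the tool's x, y, z in rad. A call has 1 to 8 rows; each row is the pose to reach, as a shift and turn from the pose commanded when the call began, along the tool's axes at that moment; what a row does not reach only later rows make up. A row lasts 1/10 s, in which the tool goes at most 50 mm and 8.59 degrees, less where a joint would pass 70% of its speed; a pose out of reach is approached as far as the arm can. A call with a gripper value outside its range is refused whole. The fingers move at their own pace and stop on an object; "grip_force" is the grip in N (left out, the last holds). Time passes only in rows, so rows that repeat a pose let the fingers close. It gives the time, the measured TCP pose, the force and the opening at its end, in the units of the state.
- readout.sense(): the state, without advancing time (a new reading comes with each control period).
- cams.get_image(name): name is "side" or "top"; returns a dict with "frame" (384x512x3 uint8, blue, green, red), "fx", "fy", "cx", "cy" (pixels), "R" (3x3) and "t" (3): a world point X has camera coordinates R X + t. Camera axes: x right, y down, z forward; pixel columns grow to the right and rows downward; lengths in mm; the calibration is good to about 2 mm. A picture is of the moment at which its call begins. There is no depth.
- r.hand_in(): hands the job in, once; it reports no verdict.
The state is a dict: "time": time; "joint_positions": joint angles; "joint_velocities": joint speeds; "joint_torque": joint torques, N m; "tcp_pos": TCP position; "eef_rot": TCP orientation; "force": force on the tool from outside, world axes, zero at the start; "torque": the same for the moment, N m; "grip_width": finger opening in mm.
Only numpy, scipy, OpenCV 4.12 (cv2) and the standard library are available. Lean on these libraries where they do the work, as an engineer would, in place of code of your own. Each camera call takes 0.05 s, during which the arm holds its last target.

### The job

The manifold has been scanned: close its port again. Set the cam-lock blanking coupling squarely over the grooved adaptor and, with both cam arms still up, press it down gently but firmly until it is solidly home on its seal; then swing its two cam arms down, one after the other, until each lies flat along the coupling's side. Do not force anything, leave the other things on the bench where they are, and let go.

Things in the scene. Friction and masses are not known exactly. Their poses are not given: they have to be found in the camera images.
- manifold: Milled aluminium manifold bolted to the bench (cannot move), origin on the bench under the port's axis, z up. Foot 150 x 90 x 12 mm, long side along x; block to 48 mm; neck; then the grooved adaptor, an upright spigot 45.5 mm across. It is screwed in more or less far: its rim is 131 to 141 mm above the bench. Rim's edge chamfered 3 mm wide, 5 mm high; cam groove 12.5 to 24.5 mm below it.
- coupling: Loose blanking coupling: aluminium cap 58 mm across, 48 mm tall, 0.3 to 0.5 kg, mouth down on the bench. Origin: centre of its mouth (underside); z up, out of its closed top. Cam arms stand out at +y and -y, their pins 29 mm from the axis and 19 mm above the mouth, ears 13 mm each side of y; its +x and -x sides are bare, to be gripped. Bore 47 mm across.
- coupling_seat (a point): On the coupling's axis 34 mm above its mouth: the adaptor's rim is here when home (solid stop 0.5 mm on). A rubber seal meets the rim 7.5 mm earlier, then resists: 6 N at first, 18 N at home, steeply more at the stop. Bed it against the stop for a moment with 22 to 35 N, never over 40. Let go, it creeps back 2 to 3 mm; the cams pull it in again.
- cam_a (a joint): Angle (rad) of the steel cam arm at the coupling's +y side. 0 = open: handle outward and 20 degrees upward, level at 0.35. Grows as it is swung down about its pin, which is parallel to the coupling's x. 1.92 = fully shut, hanging straight down along the coupling's side. Stays where left. Takes 3 to 8 N at the handle. Starts at 0 to 0.3.
- cam_b (a joint): The same for the cam arm at the coupling's -y side.
- cam_a_handle (a point): Point to push on: middle of the +y handle's outer face (its upper face when open), 45 mm along the handle from the pin and 7.6 mm to the outer side of the line through the pin. The handle is 14 mm wide, 6 mm thick and ends 63 mm from the pin, its tip bent a little outward.
- cam_b_handle (a point): The same point on the -y arm's handle.
- scanner: Bystander: grey hand-held scanner lying down, 240 mm long, 60 mm high, origin under its middle.
- milled_part: Bystander: milled aluminium part with a scalloped edge, 120 x 95 x 40 mm.
- gauge_ball: Bystander: white 38 mm ball on a stand 64 mm across, 95 mm high.
- caliper: Bystander: steel caliper lying flat, 230 mm long.
- spanner: Bystander: spanner lying flat, 210 mm long.
- sticker_roll: Bystander: paper roll 68 mm across, 25 mm high.
- plug: Bystander: grooved plug without arms, 45 mm across, 38 mm high.
Not all that is in view belongs to the job. Leave any brown look-alike of the coupling alone.

How it is judged:
By the outcome, as a careful person would: the job done as asked, in the order asked, and still so for the second after the job is handed in, with the robot touching nothing.
It also fails if it takes over 72 s, if anything falls off the work surface, if the arm or the gripper's body presses on something with over 40 N, if the wrist force passes 120 N, or if a joint passes its speed limit or range.

## Working session

There is one attempt and no reset: what is moved stays moved. The work goes in short steps, Python scripts to look and compute and a tool call to move; the robot and the scene stay as the last step left them, time stands still between calls to the robot, and variables do not carry over. Pictures are saved under pics/ and viewed, and the job is handed in when it is done.

Besides the shell and the picture viewer there is one more tool, called by a JSON object that holds its "name" and its "arguments", one argument or row to a line. drive_tool: Moves the arm, as the interface text tells. Its arguments: {"type":"object","properties":{"rows":{"type":"string"},"grip_force":{"type":"number"}},"required":["rows"]}

```bash
mkdir -p pics; cat > h.py <<'E'
import numpy as np, cv2
from station import readout, cams, r
def shot(name,fn):
    d=cams.get_image(name); cv2.imwrite('pics/'+fn,d['frame']); np.savez('pics/'+fn+'.npz',**{k:np.array(d[k]) for k in d}); return d
def load(fn): return dict(np.load('pics/'+fn+'.npz'))
def ray(d,u,v):
    R=np.array(d['R']);t=np.array(d['t']);c=-R.T@t
    k=R.T@np.array([(u-d['cx'])/d['fx'],(v-d['cy'])/d['fy'],1]);return c,k/np.linalg.norm(k)
def plane(d,u,v,z):
    c,k=ray(d,u,v);return c+k*(z-c[2])/k[2]
def two(d1,p1,d2,p2):
    c1,k1=ray(d1,*p1);c2,k2=ray(d2,*p2)
    s=np.linalg.lstsq(np.c_[k1,-k2],c2-c1,rcond=None)[0]
    a=c1+s[0]*k1;b=c2+s[1]*k2;return (a+b)/2,np.linalg.norm(a-b)
def proj(d,X):
    p=np.array(d['R'])@np.array(X,float)+np.array(d['t']);return np.array([d['fx']*p[0]/p[2]+d['cx'],d['fy']*p[1]/p[2]+d['cy']])
E
python3 - <<'E'
from h import *
for n in('side','top'):
    d=shot(n,n+'0.png');print(n,d['fx'],d['cx'],d['cy'],-np.array(d['R']).T@np.array(d['t']));print(np.round(d['R'],3))
    f=cv2.resize(d['frame'],(800,600),interpolation=cv2.INTER_CUBIC);cv2.imwrite(f'pics/{n}0b.png',f)
s=readout.sense();print(s)
E
```

```text
side 399.0119039984861 257.0863081057654 195.0640906584124 [ 414.71223889 -709.66774832  712.89665641]
[[ 0.977 -0.211 -0.012]
 [-0.15  -0.649 -0.746]
 [ 0.15   0.731 -0.666]]
top 352.0979255080151 254.4161882955877 194.61331254654186 [402.93426767  24.0139916  973.89950293]
[[ 0.017 -1.     0.007]
 [-0.986 -0.018 -0.166]
 [ 0.167 -0.004 -0.986]]
{'time': 0.1, 'joint_positions': array([-1.27307112e+00,  3.59436385e-01,  1.51133841e+00, -4.30219542e-06,
        1.27251294e+00, -1.15089053e-01]), 'joint_velocities': array([-0.0005321 , -0.00114812, -0.00121969, -0.00013113, -0.00042697,
       -0.00133443]), 'joint_torque': array([ 8.86208636e-04, -5.28652918e+01, -2.79349065e+01, -1.83980619e-04,
        4.91327868e-03, -3.16662306e-05]), 'tcp_pos': array([ 240.52638096, -548.99717293,  230.53021584]), 'eef_rot': array([[ 9.15994943e-01,  4.01189497e-01, -5.01177125e-04],
       [ 4.01189765e-01, -9.15993532e-01,  1.61930230e-03],
       [ 1.90572071e-04, -1.68433985e-03, -9.99998563e-01]]), 'force': array([-0.55731135,  0.46878956, -0.06346632]), 'torque': array([-0.01221015,  0.04865301, -0.01854641]), 'grip_width': 85.4809472173058}
```

View pics/side0b.png

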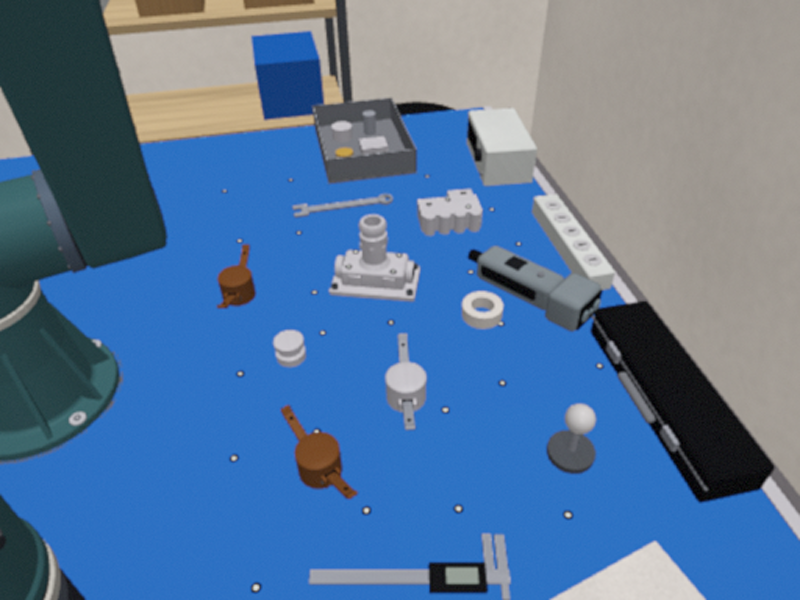

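View pics/top0b.png

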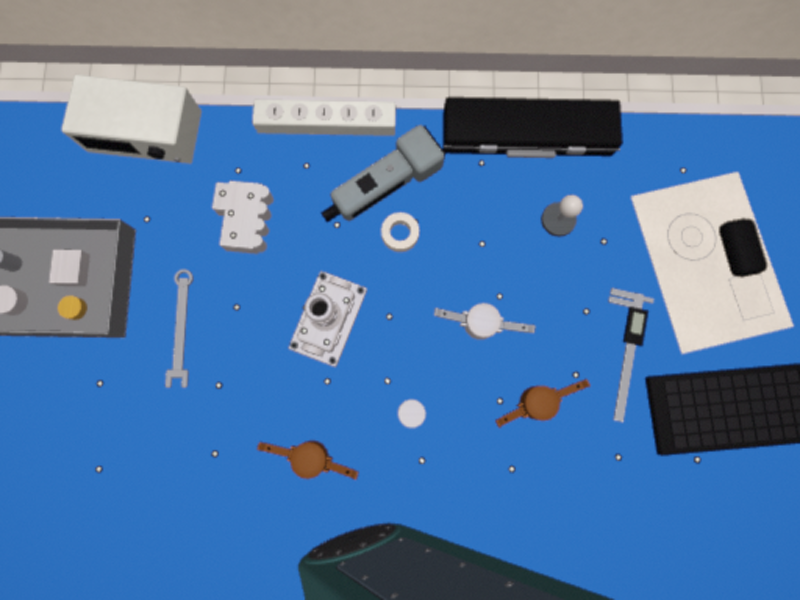

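The grey coupling is at about (484,320) in the top view and (406,385) in the side view. The manifold's spigot is at (320,308) top and (373,222) side. The brown look-alikes stay untouched. Next I'll zoom in.

```bash
python3 - <<'E'
from h import *
t=load('top0.png');s=load('side0.png')
def crop(d,x,y,w,h,k):return cv2.resize(d['frame'][y:y+h,x:x+w],None,fx=k,fy=k,interpolation=cv2.INTER_CUBIC)
a=crop(t,265,175,90,60,4);b=crop(s,235,205,60,75,4)
c=crop(t,180,165,60,75,4);e=crop(s,205,125,70,70,4)
W=np.zeros((600,760,3),np.uint8)
for im,x,y in((a,0,0),(b,370,0),(c,0,300),(e,370,305)):
    W[y:y+im.shape[0],x:x+im.shape[1]]=im[:600-y]
cv2.imwrite('pics/crop0.png',W)
E
```

```text
(no output)
```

View pics/crop0.png

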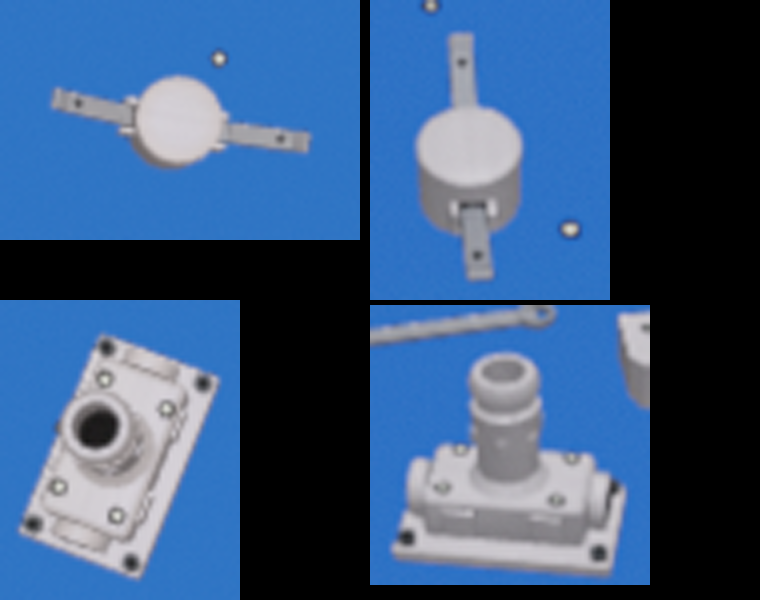

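```bash
python3 - <<'E'
from h import *
t=load('top0.png');s=load('side0.png')
def bright(d,box,th):
    x,y,w,h=box;g=d['frame'][y:y+h,x:x+w]; g=cv2.resize(g,None,fx=8,fy=8,interpolation=cv2.INTER_CUBIC)
    m=(g[:,:,2]>th).astype(np.uint8)*255
    m=cv2.morphologyEx(m,cv2.MORPH_OPEN,cv2.getStructuringElement(cv2.MORPH_ELLIPSE,(61,61)))
    c=max(cv2.findContours(m,0,2)[0],key=cv2.contourArea); e=cv2.fitEllipse(c)
    f=lambda p:((p[0]+.5)/8-.5+x,(p[1]+.5)/8-.5+y)
    return f(e[0]),np.array(e[1])/8,e[2],len(c)
for th in(150,165,180,190,200):
  try:
    a=bright(t,(292,185,36,40),th);b=bright(s,(240,225,40,40),th);print(th,a,b); print(two(t,a[0],s,b[0]),plane(t,*a[0],48))
  except Exception as ex: print(th,ex)
q=lambda x,y,ox,oy,px,py:((x-px+.5)/4-.5+ox,(y-py+.5)/4-.5+oy)
print('holes')
for p1,p2 in(((78,103),(461,62)),((281,139),(477,256)),((53,97),(461,36)),((310,142),(480,276))):
    P,g=two(t,q(*p1,265,175,0,0),s,q(*p2,235,205,370,0));print(P,g)
print('foot bolts')
F=[]
for p1,p2 in(((107,347),(406,538)),((203,384),None),((131,563),(615,486)),((33,524),(598,553))):
    A=plane(t,*q(*p1,180,165,0,300),12);print(A, plane(s,*q(*p2,205,125,370,305),12) if p2 else '');F.append(A)
F=np.array(F);print(F.mean(0),F[1]-F[0],F[2]-F[1])
print('bore rim')
P=two(t,q(97,427,180,165,0,300),s,q(504,369,205,125,370,305));print(P)
E
```

```text
150 ((309.4281120300293, 204.61579513549805), array([21.13365364, 22.49440193]), 109.56034851074219, 237) ((259.4132328033447, 241.1740951538086), array([20.50480461, 25.43383598]), 89.9107894897461, 276)
(array([ 536.54452277, -127.62898643,   43.3328158 ]), np.float64(1.823865835209951)) [ 534.95858999 -126.81126406   48.        ]
165 ((309.4179000854492, 204.56552505493164), array([20.75567245, 21.80047607]), 111.93574523925781, 228) ((259.4135799407959, 241.13548851013184), array([19.7872467 , 24.98363686]), 89.86556243896484, 258)
(array([ 536.61125744, -127.58569892,   43.41678856]), np.float64(1.7121619156518744)) [ 535.09298464 -126.78538167   48.        ]
180 ((309.3928050994873, 204.5301055908203), array([20.29084015, 21.13541222]), 116.00991821289062, 225) ((259.42475509643555, 241.17818641662598), array([18.73876381, 24.51362419]), 89.48333740234375, 254)
(array([ 536.68775501, -127.54729985,   43.2285793 ]), np.float64(1.623540007045235)) [ 535.18684503 -126.7195287    48.        ]
190 ((309.35567474365234, 204.52675437927246), array([19.87979507, 20.64272118]), 117.0327
[... 355 characters left out ...]
25.62504229 -197.17366679   35.83085194] 1.2771813188342147
[550.25413613 -43.08750503  45.42239981] 1.8415113783625878
[ 523.17351693 -214.98022475   42.33144048] 1.4214808979816387
foot bolts
[614.65033788 154.60994756  12.        ] [466.8130003  134.45118438  12.        ]
[589.55523786  86.9068396   12.        ] 
[464.67178275 132.40511097  12.        ] [619.03745823 157.93451996  12.        ]
[490.08693458 200.25632437  12.        ] [591.25514064  89.44294324  12.        ]
[539.74107327 143.54455562  12.        ] [-25.09510002 -67.70310796   0.        ] [-124.8834551    45.49827138    0.        ]
bore rim
(array([540.09135051, 142.20791028, 133.25622744]), np.float64(3.2869208047950096))
```

```bash
cat >> h.py <<'E'
def delta(target,Rt=None):
    s=readout.sense();R=s['eef_rot'];d=R.T@(np.array(target,float)-s['tcp_pos'])
    from scipy.spatial.transform import Rotation as Ro
    w=Ro.from_matrix(R.T@Rt).as_rotvec() if Rt is not None else None
    return np.round(d,1),(None if w is None else np.round(w,4))
def down(yv):
    y=np.array([yv[0],yv[1],0.]);y/=np.linalg.norm(y);z=np.array([0,0,-1.]);return np.c_[np.cross(y,z),y,z]
E
python3 - <<'E'
from h import *
s=load('side0.png');t=load('top0.png')
print(plane(s,259.42,241.17,48),plane(t,309.4,204.55,48))
print(delta((536.3,-126.9,130),down((0.988,-0.153))))
E
```

```text
[ 536.63195971 -131.59701817   48.        ] [ 535.13380298 -126.73816131   48.        ]
(array([ 440.2, -267.8,  101.1]), array([-1.4000e-03, -1.0000e-03, -1.0043e+00]))
```

{"name": "drive_tool", "arguments": {
  "rows": "1 440 -267 60 0 0 -1.004;1 440 -267 60 0 0 -1.004;1 440 -267 60 0 0 -1.004;1 440 -267 60 0 0 -1.004;1 440 -267 60 0 0 -1.004;1 440 -267 60 0 0 -1.004;1 440 -267 60 0 0 -1.004;1 440 -267 60 0 0 -1.004",
  "grip_force": 60
}}

```text
time: 0.9
tcp_pos: [469.8, -222.6, 184.6]
eef_rot: [[0.151, 0.989, -0.0], [0.989, -0.151, 0.0], [0.0, -0.0, -1.0]]
force: [-0.1, -0.1, 0.3]
grip_width: 85.3
```

```bash
python3 - <<'E'
from h import *
print(readout.sense()['tcp_pos'],delta((536,-128,130),down((0.988,-0.153))))
E
```

```text
[ 469.79671365 -222.58160975  184.60013502] (array([103.5,  51.2,  54.6]), array([-0.0003, -0.0002,  0.0025]))
```

{"name": "drive_tool", "arguments": {
  "rows": "1 104 51 50 0 0 0;1 104 51 50 0 0 0;1 104 51 50 0 0 0;1 104 51 50 0 0 0;1 104 51 50 0 0 0"
}}

```text
time: 1.4
tcp_pos: [535.1, -129.2, 134.5]
eef_rot: [[0.152, 0.988, -0.001], [0.988, -0.152, 0.0], [-0.0, -0.002, -1.0]]
force: [-0.6, -0.5, 0.4]
grip_width: 85.2
```

```bash
python3 - <<'E'
from h import *
print(readout.sense()['tcp_pos'],delta((536,-128,12),down((0.988,-0.153))))
t=shot('top','t1.png');s=shot('side','s1.png')
f=np.hstack([cv2.resize(d['frame'][y:y+110,x:x+100],None,fx=4,fy=4,interpolation=cv2.INTER_CUBIC) for d,x,y in((t,260,150),(s,210,170))])
cv2.imwrite('pics/c1.png',f)
E
```

```text
[ 535.10143514 -129.15360043  134.48908137] (array([  1.3,   0.9, 122.5]), array([-0.0015,  0.    ,  0.0014]))
```

View pics/c1.png

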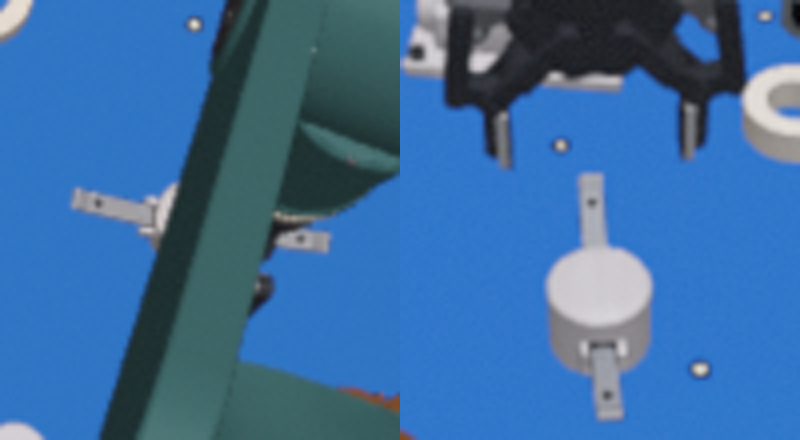

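The open fingers straddle the coupling: they sit at x≈500 and 690, and the coupling is at 600 in the right panel. Descending.

{"name": "drive_tool", "arguments": {
  "rows": "1 1 1 40 0 0 0;1 1 1 80 0 0 0;1 1 1 110 0 0 0;1 1 1 118 0 0 0;1 1 1 122 0 0 0;1 1 1 122 0 0 0"
}}

```text
time: 2.1
tcp_pos: [537.2, -129.6, 13.9]
eef_rot: [[0.154, 0.988, 0.001], [0.988, -0.154, -0.0], [-0.0, 0.001, -1.0]]
force: [-0.1, 0.3, 0.4]
grip_width: 85.6
```

{"name": "drive_tool", "arguments": {
  "rows": "0.3 0 0 0 0 0 0;0 0 0 0 0 0 0;-0.2 0 0 0 0 0 0;-0.6 0 0 0 0 0 0;-1 0 0 0 0 0 0;-1 0 0 0 0 0 0;-1 0 0 0 0 0 0;-1 0 0 0 0 0 0"
}}

```text
time: 2.9
tcp_pos: [537.4, -129.1, 14.7]
eef_rot: [[0.153, 0.988, 0.002], [0.988, -0.153, -0.001], [-0.001, 0.002, -1.0]]
force: [-2.2, -0.9, 8.1]
grip_width: 56.7
```

```bash
python3 - <<'E'
from h import *
s=shot('side','s2.png');cv2.imwrite('pics/c2.png',cv2.resize(s['frame'][150:290,180:320],None,fx=4,fy=4,interpolation=cv2.INTER_CUBIC))
q=readout.sense();print(q['tcp_pos'],q['force'],q['torque'],q['grip_width'])
E
```

```text
[ 537.36781851 -129.09932284   14.70043894] [-2.86192231 -0.83983006  7.78757423] [-0.08069557  0.43922172 -0.03443001] 56.87744240893498
```

View pics/c2.png

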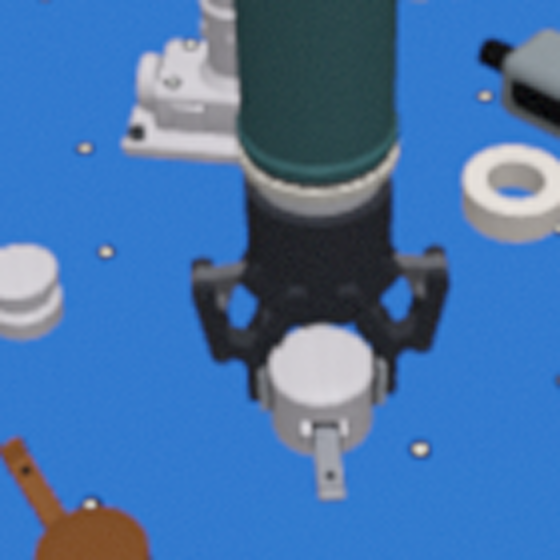

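{"name": "drive_tool", "arguments": {
  "rows": "-1 0 0 -2 0 0 0;-1 0 0 -10 0 0 0;-1 0 0 -40 0 0 0;-1 0 0 -80 0 0 0;-1 0 0 -120 0 0 0;-1 0 0 -160 0 0 0;-1 0 0 -170 0 0 0;-1 0 0 -170 0 0 0",
  "grip_force": 90
}}

```text
time: 3.75
tcp_pos: [537.7, -129.0, 184.9]
eef_rot: [[0.153, 0.988, 0.004], [0.988, -0.153, -0.001], [-0.001, 0.004, -1.0]]
force: [0.9, 0.0, -3.7]
grip_width: 56.0
```

```bash
python3 - <<'E'
from h import *
q=readout.sense();print(q['tcp_pos'],q['force'],q['torque'],q['grip_width'])
print(delta((541,141,185),down((0.988,-0.153))))
print(q['joint_positions'])
E
```

```text
[ 537.6989432  -129.02965387  184.86649498] [ 0.86271967  0.02605059 -3.70198254] [ 0.04785722 -0.01228231  0.00672311] 55.96628023351551
(array([267.3, -38.1,  -0.5]), array([ 0.004 ,  0.0007, -0.0002]))
[-3.60509726e-01  3.37152659e-01  1.67199436e+00  1.14927423e-04
  1.12837995e+00 -2.06753244e-01]
```

{"name": "drive_tool", "arguments": {
  "rows": "-1 40 -6 0 0 0 0;-1 80 -12 0 0 0 0;-1 125 -19 0 0 0 0;-1 170 -25 0 0 0 0;-1 215 -31 0 0 0 0;-1 250 -36 0 0 0 0;-1 267 -38 0 0.004 0 0;-1 267 -38 0 0.004 0 0"
}}

```text
time: 4.55
tcp_pos: [538.6, 142.8, 180.9]
eef_rot: [[0.15, 0.989, -0.008], [0.989, -0.15, 0.001], [-0.001, -0.008, -1.0]]
force: [-0.1, -0.5, -3.1]
grip_width: 56.2
```

{"name": "drive_tool", "arguments": {
  "rows": "-1 0 0 0 0 0 0;-1 0 0 0 0 0 0"
}}

```text
time: 4.75
tcp_pos: [539.6, 139.6, 182.2]
eef_rot: [[0.154, 0.988, -0.006], [0.988, -0.154, -0.0], [-0.001, -0.006, -1.0]]
force: [-0.4, 0.4, -3.9]
grip_width: 56.3
```

```bash
python3 - <<'E'
from h import *
q=readout.sense();print(q['tcp_pos'],q['force'],q['torque'],q['grip_width']);print(q['eef_rot'])
t=shot('top','t3.png');s=shot('side','s3.png')
f=np.hstack([cv2.resize(d['frame'][y:y+120,x:x+80],None,fx=5,fy=5,interpolation=cv2.INTER_CUBIC) for d,x,y in((t,175,150),(s,200,90))])
cv2.imwrite('pics/c3.png',f)
E
```

```text
[539.5623382  139.56450043 182.16158427] [-0.43862153  0.38691158 -3.89792291] [-0.0507915  -0.00739639 -0.04371455] 56.27436978884654
[[ 1.54352108e-01  9.88000015e-01 -5.60334273e-03]
 [ 9.88015336e-01 -1.54355617e-01 -1.96738976e-04]
 [-1.05928554e-03 -5.50582147e-03 -9.99984282e-01]]
```

View pics/c3.png

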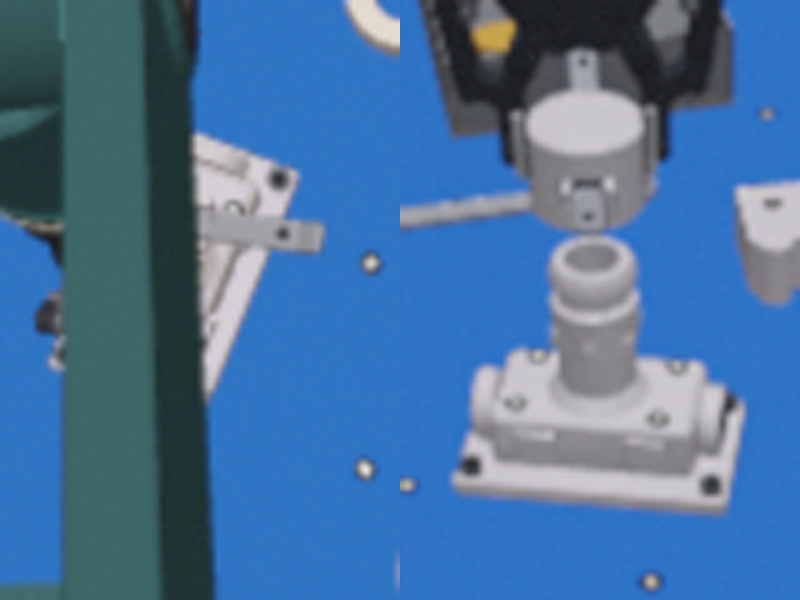

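```bash
python3 - <<'E'
from h import *
s=load('s3.png');f=s['frame'].astype(int)
print('coupling col 317');print([(v,tuple(f[v,317])) for v in range(104,137)])
for v in (113,114,115,116): print(v,[(u,f[v,u,2]) for u in list(range(221+80,312))+list(range(322,336))])
print('spigot rows')
for v in (142,143,144,145): print(v,[(u,f[v,u,2]-f[v,u,0]) for u in list(range(306,315))+list(range(323,332))])
print('col 318',[(v,f[v,318,2]) for v in range(134,165)])
E
```

```text
coupling col 317
[(104, (np.int64(147), np.int64(150), np.int64(148))), (105, (np.int64(148), np.int64(151), np.int64(149))), (106, (np.int64(148), np.int64(150), np.int64(149))), (107, (np.int64(149), np.int64(151), np.int64(149))), (108, (np.int64(150), np.int64(152), np.int64(150))), (109, (np.int64(149), np.int64(150), np.int64(149))), (110, (np.int64(147), np.int64(150), np.int64(148))), (111, (np.int64(146), np.int64(149), np.int64(148))), (112, (np.int64(147), np.int64(148), np.int64(147))), (113, (np.int64(148), np.int64(149), np.int64(148))), (114, (np.int64(145), np.int64(148), np.int64(145))), (115, (np.int64(145), np.int64(147), np.int64(146))), (116, (np.int64(144), np.int64(146), np.int64(145))), (117, (np.int64(146), np.int64(147), np.int64(145))), (118, (np.int64(173), np.int64(133), np.int64(118))), (119, (np.int64(197), np.int64(117), np.int64(58))), (120, (np.int64(198), np.int64(114), np.int64(44))), (121, (np.int64(197), np.int64(114), np.int64(47))), (122, (np.int64(197), np.int64(115), np.int64(45))), (123, (np.int64(197), np.int64(115), np.int64(46))), (124, (
[... 4514 characters left out ...]
64(-151)), (331, np.int64(-152))]
col 318 [(134, np.int64(47)), (135, np.int64(47)), (136, np.int64(49)), (137, np.int64(46)), (138, np.int64(46)), (139, np.int64(46)), (140, np.int64(46)), (141, np.int64(48)), (142, np.int64(48)), (143, np.int64(47)), (144, np.int64(48)), (145, np.int64(47)), (146, np.int64(49)), (147, np.int64(45)), (148, np.int64(47)), (149, np.int64(48)), (150, np.int64(45)), (151, np.int64(47)), (152, np.int64(48)), (153, np.int64(48)), (154, np.int64(49)), (155, np.int64(44)), (156, np.int64(52)), (157, np.int64(96)), (158, np.int64(129)), (159, np.int64(138)), (160, np.int64(137)), (161, np.int64(134)), (162, np.int64(137)), (163, np.int64(136)), (164, np.int64(137))]
```

```bash
cat >> h.py <<'E'
def edges(d,v,u0,u1,th=-60,up=None):
    "subpixel crossings of R-B along row v"
    g=d['frame'].astype(float);a=g[v,u0:u1,2]-g[v,u0:u1,0];o=[]
    for i in range(len(a)-1):
        if (a[i]-th)*(a[i+1]-th)<0:o.append(round(u0+i+(th-a[i])/(a[i+1]-a[i]),2))
    return o
E
python3 - <<'E'
from h import *
s=load('s3.png');g=s['frame'].astype(int)
for v in range(136,166,2): print(v,edges(s,v,222,262))
print('coupling rows R'); 
for v in (110,112,114,116,118,120): print(v,[int(x) for x in g[v,218:256,2]])
print('col237',[int(x) for x in g[100:140,237,2]])
E
```

```text
136 [np.float64(234.58), np.float64(240.08)]
138 [np.float64(232.7), np.float64(243.41)]
140 [np.float64(230.43), np.float64(245.93)]
142 [np.float64(229.51), np.float64(246.65)]
144 [np.float64(229.29), np.float64(246.77)]
146 [np.float64(229.63), np.float64(246.48)]
148 [np.float64(247.04)]
150 [np.float64(229.58), np.float64(247.22)]
152 [np.float64(229.92), np.float64(247.39)]
154 [np.float64(230.14), np.float64(247.37)]
156 [np.float64(229.84), np.float64(247.05)]
158 [np.float64(229.84), np.float64(246.58)]
160 [np.float64(246.65)]
162 [np.float64(259.3)]
164 [np.float64(260.71)]
coupling rows R
110 [36, 32, 30, 34, 30, 29, 39, 65, 83, 120, 155, 183, 196, 199, 201, 201, 203, 201, 201, 201, 200, 202, 202, 201, 199, 198, 193, 177, 145, 96, 55, 52, 54, 36, 28, 36, 57, 75]
112 [72, 56, 32, 47, 93, 117, 97, 110, 174, 198, 200, 200, 199, 200, 201, 202, 202, 202, 199, 200, 200, 201, 199, 200, 200, 200, 201, 202, 198, 182, 130, 120, 125, 80, 34, 40, 58, 66]
114 [78, 63, 36, 45, 90, 115, 105, 155, 197, 201, 199, 199, 200, 200, 201, 201, 202, 201, 200, 200, 201, 201, 200, 200, 200, 199, 200, 201, 200, 190, 153, 92, 101, 77, 37, 35, 44, 48]
116 [76, 65, 38, 39, 83, 110, 100, 142, 189, 199, 200, 200, 200, 201, 200, 202, 202, 202, 201, 201, 201, 201, 202, 201, 200, 200, 202, 203, 198, 184, 141, 90, 104, 80, 38, 33, 42, 46]
118 [47, 39, 39, 46, 72, 104, 93, 92, 138, 167, 185, 193, 198, 201, 201, 202, 204, 204, 204, 204, 205, 204, 204, 202, 199, 198, 193, 178, 157, 134, 103, 86, 104, 79, 42, 35, 43, 43]
120 [45, 43, 36, 42, 65, 97, 97, 90, 110, 121, 123, 134, 149, 161, 169, 179, 182, 185, 185, 185, 183, 182, 176, 162, 151, 141, 133, 129, 128, 125, 103, 88, 104, 78, 36, 33, 42, 45]
col237 [117, 135, 126, 146, 162, 162, 161, 164, 183, 197, 201, 199, 200, 200, 200, 200, 201, 203, 204, 204, 185, 147, 135, 136, 135, 123, 87, 111, 152, 152, 153, 150, 123, 95, 136, 139, 111, 155, 174, 139]
```

```bash
python3 - <<'E'
from h import *
s=load('s3.png')
lat=np.array([.977,-.211,0]);lat/=np.linalg.norm(lat)
C=plane(s,236.5,114.0,215.5);print('coupling top',C)
for z in(123,128,133):
    P=plane(s,238.05,144,z);print(z,P,'lat diff',lat@(P-C))
for z in(105,110,115): 
    P=plane(s,238.7,153,z);print(z,P,'lat',lat@(P-C))
F=np.array([plane(s,*p,12) for p in [(200+(472-400)/5-.4,90+465/5-.4),(200+(711-400)/5-.4,90+486/5-.4),(200+(731-400)/5-.4,90+402/5-.4)]]);print(F,F[0]/2+F[2]/2)
E
```

```text
coupling top [540.13280272 135.16557074 215.5       ]
123 [541.08552646 142.35881662 123.        ] lat diff -0.5872427912233068
128 [540.01437877 135.13698755 128.        ] lat diff -0.10972126784036233
133 [538.94323109 127.91515847 133.        ] lat diff 0.3678002555425821
105 [539.35252919 127.65730188 105.        ] lat 0.8223081866463291
110 [538.32735255 120.77023447 110.        ] lat 1.2740964835913777
115 [537.30217591 113.88316706 115.        ] lat 1.725884780536291
[[467.96996192 135.38351236  12.        ]
 [591.55563712  88.62839341  12.        ]
 [618.70032493 157.42570823  12.        ]] [543.33514343 146.40461029  12.        ]
```

```bash
python3 - <<'E'
from h import *
t=load('top0.png');t3=load('t3.png')
a=plane(t,284.1,200.35,42);b=plane(t,335.0-.4,175+139/4-.4,40);print(a,b,(a+b)/2,np.linalg.norm(a-b))
u=np.array([.154,.988,0])
for z in(203,207,211):
    h=plane(t3,175+283/5-.4,150+233/5-.4,z);print(z,h,h+u*np.linalg.norm(a-b)/2)
    print(plane(t3,175+279/5-.4,150+180/5-.4,12),'init bolt',)
E
```

```text
[546.15843727 -59.98609817  42.        ] [ 524.49358654 -195.41262566   40.        ] [ 535.3260119  -127.69936192   41.        ] 137.16307851357345
203 [528.65287366  71.92416455 203.        ] [539.21443071 139.68272534 203.        ]
[589.62728095  86.8393278   12.        ] init bolt
207 [528.00055203  71.67557094 207.        ] [538.56210908 139.43413173 207.        ]
[589.62728095  86.8393278   12.        ] init bolt
211 [527.3482304   71.42697733 211.        ] [537.90978744 139.18553812 211.        ]
[589.62728095  86.8393278   12.        ] init bolt
```

```bash
python3 - <<'E'
from h import *
print(readout.sense()['tcp_pos'],delta((540.4,142.8,160),down((0.988,-0.154))))
E
```

```text
[539.92183172 139.58121055 182.65638733] (array([ 3.3,  0.1, 22.7]), array([-0.0046,  0.0005, -0.001 ]))
```

{"name": "drive_tool", "arguments": {
  "rows": "-1 3.3 0 6 -0.004 0 0;-1 3.3 0 14 -0.004 0 0;-1 3.3 0 20 -0.004 0 0;-1 3.3 0 22 -0.004 0 0;-1 3.3 0 22 -0.004 0 0;-1 3.3 0 22 -0.004 0 0",
  "grip_force": 100
}}

```text
time: 5.45
tcp_pos: [540.6, 144.2, 161.0]
eef_rot: [[0.153, 0.988, 0.0], [0.988, -0.153, 0.0], [0.0, 0.0, -1.0]]
force: [0.0, 0.9, -2.7]
grip_width: 56.0
```

```bash
python3 - <<'E'
from h import *
q=readout.sense();print(q['tcp_pos'],q['force'],q['torque'],q['grip_width'],delta((540.4,142.8,160),down((0.988,-0.154))))
s=shot('side','s4.png');cv2.imwrite('pics/c4.png',cv2.resize(s['frame'][90:200,190:290],None,fx=6,fy=6,interpolation=cv2.INTER_CUBIC)[:600])
E
```

```text
[540.55692314 144.23192507 161.01760983] [ 0.02098279  0.85590496 -2.66944262] [ 0.00567454 -0.01537905  0.03185867] 56.04719086927674 (array([-1.4,  0.1,  1. ]), array([ 0.    , -0.0001,  0.0006]))
```

View pics/c4.png

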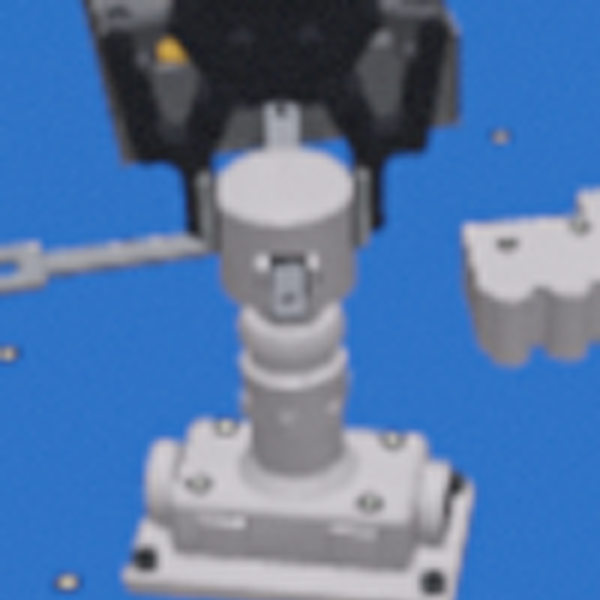

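The side view shows the coupling (body x≈218–357) centred over the spigot (240–344). I'll lower it slowly and watch the force.

{"name": "drive_tool", "arguments": {
  "rows": "-1 -1 0 1 0 0 0;-1 -1 0 2 0 0 0;-1 -1 0 3 0 0 0;-1 -1 0 4 0 0 0;-1 -1 0 5 0 0 0;-1 -1 0 5 0 0 0"
}}

```text
time: 6.1
tcp_pos: [540.2, 143.2, 155.8]
eef_rot: [[0.153, 0.988, -0.0], [0.988, -0.153, 0.0], [0.0, -0.0, -1.0]]
force: [-0.5, 0.2, -3.3]
grip_width: 55.8
```

{"name": "drive_tool", "arguments": {
  "rows": "-1 0 0 1 0 0 0;-1 0 0 2 0 0 0;-1 0 0 3 0 0 0;-1 0 0 3 0 0 0"
}}

```text
time: 6.5
tcp_pos: [540.2, 143.2, 152.8]
eef_rot: [[0.153, 0.988, -0.0], [0.988, -0.153, 0.0], [0.0, -0.0, -1.0]]
force: [0.4, 0.1, -4.1]
grip_width: 56.1
```

{"name": "drive_tool", "arguments": {
  "rows": "-1 0 0 1 0 0 0;-1 0 0 2 0 0 0;-1 0 0 3 0 0 0;-1 0 0 3 0 0 0"
}}

```text
time: 6.9
tcp_pos: [540.2, 143.2, 149.8]
eef_rot: [[0.153, 0.988, -0.0], [0.988, -0.153, 0.0], [0.0, -0.0, -1.0]]
force: [0.6, -0.1, -2.8]
grip_width: 55.8
```

{"name": "drive_tool", "arguments": {
  "rows": "-1 0 0 1 0 0 0;-1 0 0 2 0 0 0;-1 0 0 2 0 0 0"
}}

```text
time: 7.2
tcp_pos: [540.2, 143.2, 147.9]
eef_rot: [[0.153, 0.988, -0.0], [0.988, -0.153, 0.0], [0.0, -0.0, -1.0]]
force: [-0.0, 0.0, -4.0]
grip_width: 56.0
```

{"name": "drive_tool", "arguments": {
  "rows": "-1 0 0 1 0 0 0;-1 0 0 2 0 0 0;-1 0 0 2 0 0 0"
}}

```text
time: 7.5
tcp_pos: [540.2, 143.2, 145.8]
eef_rot: [[0.153, 0.988, -0.0], [0.988, -0.153, 0.0], [0.0, -0.0, -1.0]]
force: [0.3, 1.1, -3.9]
grip_width: 56.2
```

{"name": "drive_tool", "arguments": {
  "rows": "-1 0 0 1 0 0 0;-1 0 0 2 0 0 0;-1 0 0 2 0 0 0"
}}

```text
time: 7.8
tcp_pos: [540.1, 143.2, 143.8]
eef_rot: [[0.153, 0.988, -0.0], [0.988, -0.153, 0.0], [-0.0, -0.0, -1.0]]
force: [0.7, 1.3, -2.7]
grip_width: 55.7
```

{"name": "drive_tool", "arguments": {
  "rows": "-1 0 0 1 0 0 0;-1 0 0 2 0 0 0;-1 0 0 2 0 0 0"
}}

```text
time: 8.1
tcp_pos: [540.4, 143.0, 142.0]
eef_rot: [[0.153, 0.988, 0.0], [0.988, -0.153, -0.0], [-0.0, 0.0, -1.0]]
force: [0.3, -1.9, -2.9]
grip_width: 55.8
```

{"name": "drive_tool", "arguments": {
  "rows": "-1 0 0 1 0 0 0;-1 0 0 2 0 0 0;-1 0 0 2 0 0 0"
}}

```text
time: 8.4
tcp_pos: [540.4, 142.7, 140.7]
eef_rot: [[0.153, 0.988, 0.001], [0.988, -0.153, -0.001], [-0.001, 0.001, -1.0]]
force: [-1.0, -3.8, -0.4]
grip_width: 56.0
```

```bash
python3 - <<'E'
from h import *
q=readout.sense();print(q['tcp_pos'],q['force'],q['torque'],q['grip_width'])
s=shot('side','s5.png');cv2.imwrite('pics/c5.png',cv2.resize(s['frame'][90:190,190:290],None,fx=6,fy=6,interpolation=cv2.INTER_CUBIC))
E
```

```text
[540.44631804 142.66694917 140.7004409 ] [-1.02101346 -3.84803674 -0.38752676] [-0.86053993  0.07970526  0.0703126 ] 56.00829105649478
```

View pics/c5.png

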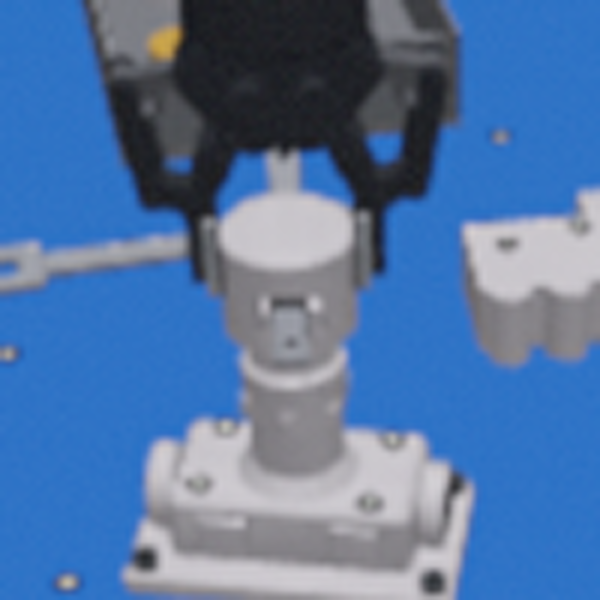

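The coupling has met the chamfer, and the side force of −3.8 N in y says the port lies toward −y. I'll yield that way.

{"name": "drive_tool", "arguments": {
  "rows": "-1 -0.7 0 0 0 0 0;-1 -1.5 0 0 0 0 0;-1 -1.5 0 0 0 0 0"
}}

```text
time: 8.75
tcp_pos: [539.9, 142.1, 139.6]
eef_rot: [[0.154, 0.988, -0.001], [0.988, -0.154, 0.001], [0.001, -0.001, -1.0]]
force: [-0.1, -0.1, -2.7]
grip_width: 56.1
```

{"name": "drive_tool", "arguments": {
  "rows": "-1 0 0 1 0 0 0;-1 0 0 1.5 0 0 0;-1 0 0 1.5 0 0 0"
}}

```text
time: 9.05
tcp_pos: [539.9, 141.9, 138.3]
eef_rot: [[0.153, 0.988, -0.0], [0.988, -0.153, 0.0], [0.0, -0.0, -1.0]]
force: [0.3, -0.9, -2.7]
grip_width: 55.9
```

{"name": "drive_tool", "arguments": {
  "rows": "-1 -0.2 0 1 0 0 0;-1 -0.2 0 2 0 0 0;-1 -0.2 0 2 0 0 0"
}}

```text
time: 9.35
tcp_pos: [539.9, 141.5, 136.4]
eef_rot: [[0.153, 0.988, -0.0], [0.988, -0.153, 0.0], [0.0, -0.0, -1.0]]
force: [-0.6, -0.4, -3.0]
grip_width: 55.6
```

{"name": "drive_tool", "arguments": {
  "rows": "-1 0 0 1 0 0 0;-1 0 0 2 0 0 0;-1 0 0 2 0 0 0"
}}

```text
time: 9.65
tcp_pos: [539.9, 141.5, 134.3]
eef_rot: [[0.153, 0.988, -0.0], [0.988, -0.153, 0.0], [0.0, -0.0, -1.0]]
force: [0.2, 0.4, -3.3]
grip_width: 55.8
```

```bash
python3 - <<'E'
from h import *
q=readout.sense();print(q['tcp_pos'],q['force'],q['torque'],q['grip_width'])
E
```

```text
[539.90602101 141.54346109 134.34227287] [ 0.24475138  0.43386929 -3.29893622] [-0.00180563  0.00072404  0.04878999] 55.81731541484939
```

{"name": "drive_tool", "arguments": {
  "rows": "-1 0 0 1 0 0 0;-1 0 0 2 0 0 0;-1 0 0 3 0 0 0;-1 0 0 3 0 0 0"
}}

```text
time: 10.05
tcp_pos: [539.9, 141.5, 131.3]
eef_rot: [[0.153, 0.988, -0.0], [0.988, -0.153, 0.0], [-0.0, -0.0, -1.0]]
force: [0.7, -0.2, -3.5]
grip_width: 56.0
```

{"name": "drive_tool", "arguments": {
  "rows": "-1 0 0 1 0 0 0;-1 0 0 2 0 0 0;-1 0 0 3 0 0 0;-1 0 0 3 0 0 0"
}}

```text
time: 10.45
tcp_pos: [539.9, 141.5, 128.3]
eef_rot: [[0.153, 0.988, -0.0], [0.988, -0.153, 0.0], [0.0, -0.0, -1.0]]
force: [0.9, 0.8, -3.0]
grip_width: 56.0
```

{"name": "drive_tool", "arguments": {
  "rows": "-1 0 0 1 0 0 0;-1 0 0 2 0 0 0;-1 0 0 3 0 0 0;-1 0 0 3 0 0 0"
}}

```text
time: 10.85
tcp_pos: [539.9, 141.5, 125.3]
eef_rot: [[0.153, 0.988, -0.0], [0.988, -0.153, 0.0], [0.0, -0.0, -1.0]]
force: [-0.5, -0.1, -3.5]
grip_width: 55.8
```

```bash
python3 - <<'E'
from h import *
q=readout.sense();print(q['tcp_pos'],q['force'],q['torque'],q['grip_width'])
E
```

```text
[539.8924004  141.5392696  125.31971799] [-0.48435988 -0.11667481 -3.50093378] [-0.00099218  0.04790019 -0.01737396] 55.76904319894432
```

{"name": "drive_tool", "arguments": {
  "rows": "-1 0 0 1 0 0 0;-1 0 0 2 0 0 0;-1 0 0 3 0 0 0;-1 0 0 3 0 0 0",
  "grip_force": 120
}}

```text
time: 11.25
tcp_pos: [539.9, 141.5, 122.4]
eef_rot: [[0.153, 0.988, -0.0], [0.988, -0.153, 0.0], [0.0, -0.0, -1.0]]
force: [-0.4, -0.5, -2.8]
grip_width: 55.3
```

{"name": "drive_tool", "arguments": {
  "rows": "-1 0 0 1 0 0 0;-1 0 0 2 0 0 0;-1 0 0 2 0 0 0"
}}

```text
time: 11.55
tcp_pos: [540.1, 141.6, 120.5]
eef_rot: [[0.153, 0.988, 0.0], [0.988, -0.153, 0.0], [0.0, -0.0, -1.0]]
force: [-0.2, -0.5, -2.3]
grip_width: 55.6
```

{"name": "drive_tool", "arguments": {
  "rows": "-1 0 0 1 0 0 0;-1 0 0 2 0 0 0;-1 0 0 2 0 0 0"
}}

```text
time: 11.85
tcp_pos: [540.1, 141.6, 118.9]
eef_rot: [[0.153, 0.988, 0.0], [0.988, -0.153, 0.0], [0.0, 0.0, -1.0]]
force: [-1.8, -0.5, 5.4]
grip_width: 55.5
```

{"name": "drive_tool", "arguments": {
  "rows": "-1 0 0 1 0 0 0;-1 0 0 2 0 0 0;-1 0 0 2 0 0 0"
}}

```text
time: 12.15
tcp_pos: [540.1, 141.6, 117.0]
eef_rot: [[0.153, 0.988, 0.0], [0.988, -0.153, 0.0], [0.0, 0.0, -1.0]]
force: [-3.1, -0.5, 6.3]
grip_width: 55.5
```

{"name": "drive_tool", "arguments": {
  "rows": "-1 0 0 1 0 0 0;-1 0 0 2 0 0 0;-1 0 0 2 0 0 0"
}}

```text
time: 12.45
tcp_pos: [540.1, 141.6, 115.2]
eef_rot: [[0.153, 0.988, 0.0], [0.988, -0.153, 0.0], [0.0, 0.0, -1.0]]
force: [-3.1, -0.2, 8.2]
grip_width: 55.5
```

{"name": "drive_tool", "arguments": {
  "rows": "-1 0 0 1 0 0 0;-1 0 0 1 0 0 0"
}}

```text
time: 12.65
tcp_pos: [540.1, 141.6, 114.4]
eef_rot: [[0.153, 0.988, 0.001], [0.988, -0.153, 0.0], [0.0, 0.001, -1.0]]
force: [-3.7, -1.6, 9.8]
grip_width: 55.4
```

```bash
python3 - <<'E'
from h import *
q=readout.sense();print(q['tcp_pos'],q['force'],q['torque'],q['grip_width'])
E
```

```text
[540.12723823 141.57653033 114.41123434] [-3.66351048 -1.59703255  9.7824962 ] [-0.12685258  0.53732535 -0.0008792 ] 55.383700017412444
```

{"name": "drive_tool", "arguments": {
  "rows": "-1 0 -0.2 1 0 0 0;-1 0 -0.3 1 0 0 0;-1 0 -0.3 1 0 0 0"
}}

```text
time: 12.95
tcp_pos: [540.1, 141.6, 113.6]
eef_rot: [[0.153, 0.988, 0.001], [0.988, -0.153, 0.0], [0.0, 0.001, -1.0]]
force: [-3.4, -1.6, 10.5]
grip_width: 55.3
```

{"name": "drive_tool", "arguments": {
  "rows": "-1 0 0 1 0 0 0;-1 0 0 1 0 0 0"
}}

```text
time: 13.15
tcp_pos: [540.1, 141.6, 112.8]
eef_rot: [[0.153, 0.988, 0.001], [0.988, -0.153, 0.0], [0.0, 0.001, -1.0]]
force: [-4.0, -1.0, 12.1]
grip_width: 55.4
```

{"name": "drive_tool", "arguments": {
  "rows": "-1 0 0 0.7 0 0 0;-1 0 0 0.7 0 0 0"
}}

```text
time: 13.35
tcp_pos: [540.1, 141.6, 112.4]
eef_rot: [[0.153, 0.988, 0.001], [0.988, -0.153, 0.0], [0.0, 0.001, -1.0]]
force: [-4.5, -1.2, 15.2]
grip_width: 55.5
```

{"name": "drive_tool", "arguments": {
  "rows": "-1 0 -0.2 0.4 0 0 0;-1 0 -0.2 0.4 0 0 0"
}}

```text
time: 13.55
tcp_pos: [540.1, 141.6, 112.4]
eef_rot: [[0.153, 0.988, 0.002], [0.988, -0.153, 0.0], [0.0, 0.002, -1.0]]
force: [-5.7, -1.8, 18.8]
grip_width: 55.4
```

{"name": "drive_tool", "arguments": {
  "rows": "-1 0 0 0.4 0 0 0;-1 0 0 0.4 0 0 0"
}}

```text
time: 13.75
tcp_pos: [540.2, 141.6, 112.4]
eef_rot: [[0.153, 0.988, 0.002], [0.988, -0.153, 0.0], [0.0, 0.002, -1.0]]
force: [-6.0, -1.9, 21.4]
grip_width: 55.5
```

{"name": "drive_tool", "arguments": {
  "rows": "-1 0 0 0.4 0 0 0;-1 0 0 0.4 0 0 0"
}}

```text
time: 13.95
tcp_pos: [540.2, 141.6, 112.3]
eef_rot: [[0.153, 0.988, 0.002], [0.988, -0.153, 0.0], [0.0, 0.002, -1.0]]
force: [-7.3, -1.7, 25.7]
grip_width: 55.4
```

{"name": "drive_tool", "arguments": {
  "rows": "-1 0 0 0.3 0 0 0;-1 0 0 0.3 0 0 0;-1 0 0 0.3 0 0 0;-1 0 0 0.3 0 0 0"
}}

```text
time: 14.35
tcp_pos: [540.2, 141.6, 112.3]
eef_rot: [[0.153, 0.988, 0.002], [0.988, -0.153, 0.0], [0.0, 0.002, -1.0]]
force: [-7.9, -2.1, 26.7]
grip_width: 55.1
```

```bash
python3 - <<'E'
from h import *
q=readout.sense();print(q['tcp_pos'],q['force'],q['torque'],q['grip_width']);print(q['eef_rot'])
s=shot('side','s6.png');cv2.imwrite('pics/c6.png',cv2.resize(s['frame'][90:190,190:290],None,fx=6,fy=6,interpolation=cv2.INTER_CUBIC))
E
```

```text
[540.22751845 141.62141331 112.34562476] [-7.91768234 -2.1010542  26.71147057] [-0.31433763  1.32379456  0.01570995] 55.126967295371735
[[ 1.53156195e-01  9.88199086e-01  2.39734954e-03]
 [ 9.88201882e-01 -1.53156880e-01  1.03890112e-04]
 [ 4.69834690e-04  2.35315391e-03 -9.99997121e-01]]
```

View pics/c6.png

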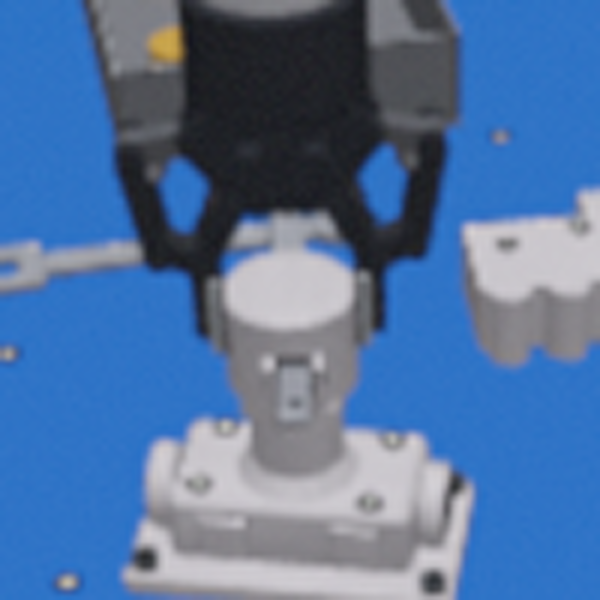

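It is bedded: z holds at 112.3 while the force rises to about 27 N, plus the coupling's weight. I'll ease off and release.

{"name": "drive_tool", "arguments": {
  "rows": "-1 0 0 -0.5 0 0 0;-1 0 0 -1 0 0 0;0.2 0 0 -1 0 0 0;1 0 0 -1 0 0 0;1 0 0 -1 0 0 0;1 0 0 -1 0 0 0;1 0 0 -1 0 0 0"
}}

```text
time: 15.1
tcp_pos: [539.5, 141.6, 110.0]
eef_rot: [[0.153, 0.988, -0.0], [0.988, -0.153, 0.0], [0.0, -0.0, -1.0]]
force: [-0.3, 0.1, 0.7]
grip_width: 85.3
```

{"name": "drive_tool", "arguments": {
  "rows": "1 0 0 -30 0 0 0;1 0 0 -60 0 0 0;1 0 0 -100 0 0 0;1 0 0 -120 0 0 0;-1 0 0 -120 0 0 0",
  "grip_force": 40
}}

```text
time: 15.6
tcp_pos: [542.0, 142.0, 233.6]
eef_rot: [[0.153, 0.988, 0.007], [0.988, -0.153, 0.001], [0.002, 0.006, -1.0]]
force: [0.1, -0.5, -0.0]
grip_width: 73.2
```

```bash
python3 - <<'E'
from h import *
q=readout.sense();print(q['tcp_pos'],q['force'],q['grip_width'])
s=shot('side','s7.png');cv2.imwrite('pics/c7.png',cv2.resize(s['frame'][90:190,190:290],None,fx=6,fy=6,interpolation=cv2.INTER_CUBIC))
E
```

```text
[541.99174075 141.98643283 233.61241699] [ 0.08727859 -0.54539531 -0.04803381] 73.21947541479514
```

View pics/c7.png

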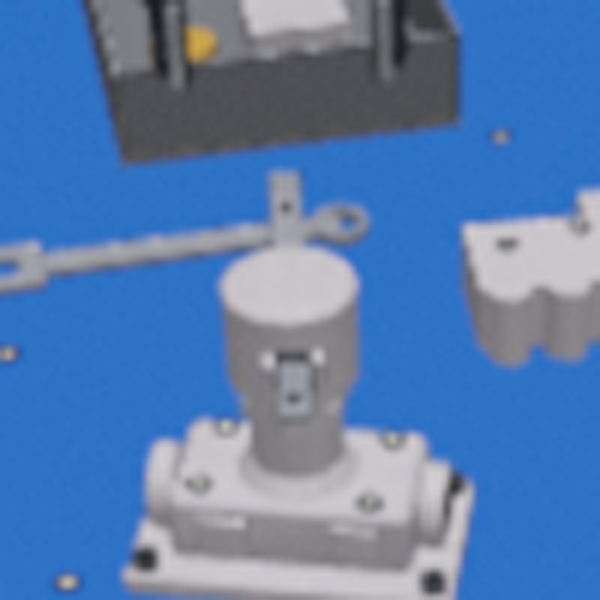

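The coupling sits square on the port with both arms up: −y arm at (293,390), +y arm at (286,190). Next I'll plan the pushes with shut fingers, tool leaned 30° outward.

```bash
cat >> h.py <<'E'
from scipy.spatial.transform import Rotation as Ro
A=np.array([540.2,142.8]);U=np.array([.153,.988]);PINZ=119.
def Rtilt(side,phi=30):
    # side=-1: -y arm ; tool x ~ +U
    return down((.988,-.153))@Ro.from_rotvec([0,-side*np.radians(phi),0]).as_matrix()
def tcp(side,e,Lc,gap,pinz=None):
    e=np.radians(e);n=np.array([-np.sin(e),np.cos(e)]);t=np.array([np.cos(e),np.sin(e)])
    s=11*abs(np.sin(e+np.pi/6))
    p=np.array([29,pinz or PINZ])+Lc*t+(7.6+s+gap)*n
    return np.r_[A+side*p[0]*U,p[1]]
E
python3 - <<'E'
from h import *
s=load('s7.png')
# arm angles: side-view hole positions from the side camera within vertical plane through arms
print(readout.sense()['joint_positions'])
def onplane(d,u,v):
    c,k=ray(d,u,v);m=np.array([.988,-.153,0]);P0=np.r_[A,0];l=m@(P0-c)/(m@k);X=c+l*k;return X, (X[:2]-A)@U
X=[two(load('top0.png'),(284.1,200.35),load('side0.png'),(257.4,220.1))]
t=tcp(-1,12,42,25);print('target',t)
print('hi',delta((t[0],t[1],225)),'then',delta((t[0],t[1],225),Rtilt(-1)))
E
```

```text
[1.32825265e-01 2.98003693e-01 1.60219634e+00 1.48022760e-04
 1.23811059e+00 2.86751930e-01]
target [530.74858454  81.76733021 166.81949627]
hi (array([-60.8,  -0.6,   6.5]), None) then (array([-60.8,  -0.6,   6.5]), array([3.100e-03, 5.225e-01, 5.000e-04]))
```

{"name": "drive_tool", "arguments": {
  "rows": "-1 -30 0 0 0 0.1 0;-1 -61 0 0 0 0.25 0;-1 -61 0 0 0 0.4 0;-1 -61 0 6 0 0.523 0;-1 -61 0 6 0 0.523 0;-1 -61 0 6 0 0.523 0;-1 -61 0 6 0 0.523 0"
}}

```text
time: 16.35
tcp_pos: [530.0, 82.1, 224.0]
eef_rot: [[0.133, 0.988, 0.075], [0.857, -0.152, 0.492], [0.498, -0.001, -0.867]]
force: [-0.1, -0.6, -0.1]
grip_width: 0.3
```

```bash
python3 - <<'E'
from h import *
q=readout.sense();print(q['tcp_pos'],q['force'],q['grip_width'],q['joint_positions'])
print(delta(tcp(-1,12,42,15),Rtilt(-1)))
s=shot('side','s8.png');t=shot('top','t8.png')
f=np.hstack([cv2.resize(d['frame'][y:y+120,x:x+80],None,fx=5,fy=5,interpolation=cv2.INTER_CUBIC) for d,x,y in((t,175,150),(s,200,90))])
cv2.imwrite('pics/c8.png',f)
E
```

```text
[529.97551278  82.08824368 224.00445584] [-0.06311293 -0.59609168 -0.09365816] 0.2662082943979622 [-0.33430353  0.29624016  1.76679231  0.54545636  1.23459819 -0.40596045]
(array([-35.3,   0.9,  56.9]), array([-0.0012,  0.0022,  0.0001]))
```

View pics/c8.png

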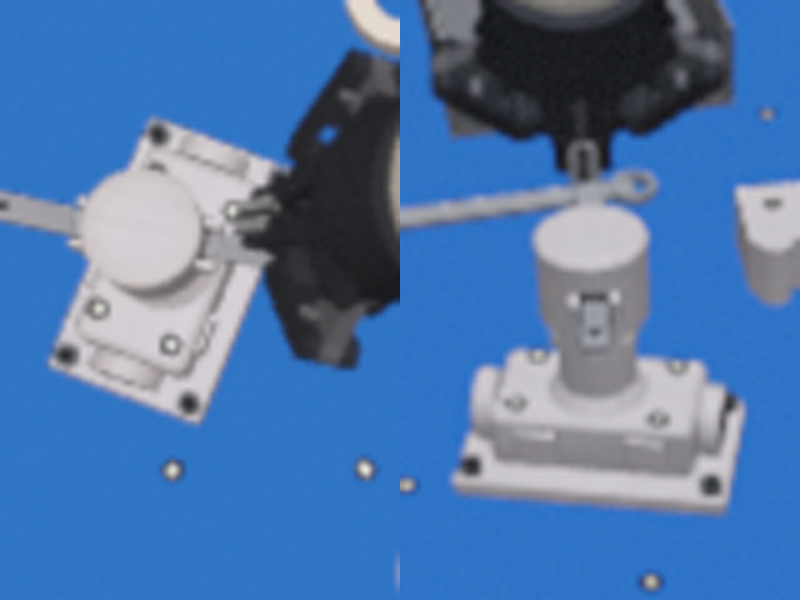

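{"name": "drive_tool", "arguments": {
  "rows": "-1 -12 1 20 0 0 0;-1 -24 1 40 0 0 0;-1 -35 1 55 0 0.002 0;-1 -35 1 57 0 0.002 0;-1 -35 1 57 0 0.002 0"
}}

```text
time: 16.95
tcp_pos: [530.9, 80.5, 157.8]
eef_rot: [[0.131, 0.988, 0.076], [0.855, -0.152, 0.495], [0.501, -0.0, -0.865]]
force: [-0.5, 0.0, 0.8]
grip_width: -0.1
```

```bash
python3 - <<'E'
from h import *
q=readout.sense();print(q['tcp_pos'],q['force'],q['grip_width'])
print(delta(tcp(-1,12,42,0),Rtilt(-1)))
s=shot('side','s9.png');t=shot('top','t9.png')
f=np.hstack([cv2.resize(d['frame'][y:y+120,x:x+80],None,fx=5,fy=5,interpolation=cv2.INTER_CUBIC) for d,x,y in((t,175,150),(s,200,90))])
cv2.imwrite('pics/c9.png',f)
E
```

```text
[530.87350002  80.50976427 157.78398666] [-0.47049413  0.00810523  0.78277911] -0.11071630595353685
(array([-11.2,  -0.3,  11.4]), array([-0.0009, -0.0014,  0.001 ]))
```

View pics/c9.png

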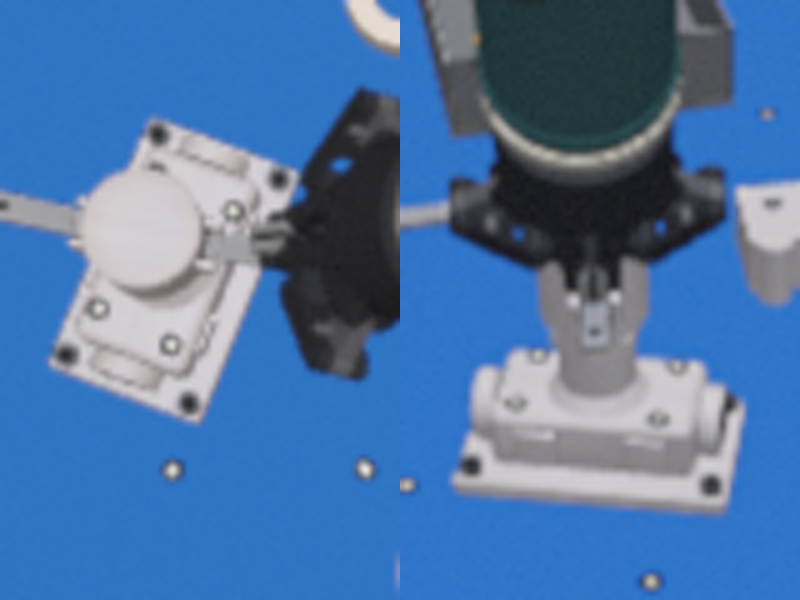

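The fingertip hangs over the −y handle, lined up with it. I'll work out the arc in tool coordinates.

```bash
cat >> h.py <<'E'
def arc(side,es,gap=-1.0,ref=None):
    s=readout.sense();R=Rtilt(side);p0=s['tcp_pos'] if ref is None else np.array(ref)
    for e in es:
        Lc=42+ (0 if e>-20 else 6*(-20-e)/70)
        print(e,np.round(R.T@(tcp(side,e,Lc,gap)-p0),1),np.round(tcp(side,e,Lc,gap),1))
E
python3 - <<'E'
from h import *
arc(-1,[20,14,8,2,-4,-10,-16,-22,-28,-34,-40,-46,-52,-58,-64,-70,-76,-82,-90])
E
```

```text
20 [-5.4 -1.1  9.7] [530.5  80.2 147.5]
14 [-10.2  -1.1  12.1] [530.1  77.3 143. ]
8 [-14.8  -1.1  15.1] [529.7  74.9 138.1]
2 [-18.9  -1.1  18.7] [529.4  73.1 132.9]
-4 [-22.6  -1.1  22.8] [529.2  72.  127.5]
-10 [-25.8  -1.1  27.4] [529.2  71.5 121.9]
-16 [-28.4  -1.1  32.4] [529.2  71.7 116.3]
-22 [-30.5  -1.1  37.6] [529.3  72.5 110.7]
-28 [-32.3  -1.1  43. ] [529.5  73.7 105.1]
-34 [-33.5  -1.1  47.2] [529.7  74.7 101. ]
-40 [-34.4  -1.1  50.7] [529.8  75.7  97.4]
-46 [-35.1  -1.1  54.4] [530.   76.9  93.9]
-52 [-35.4  -1.1  58.3] [530.3  78.6  90.3]
-58 [-35.4  -1.1  62.4] [530.6  80.6  86.9]
-64 [-35.   -1.1  66.5] [530.9  83.   83.5]
-70 [-34.1  -1.1  70.8] [531.4  85.8  80.2]
-76 [-32.8  -1.1  75.1] [531.9  89.   77.1]
-82 [-31.1  -1.1  79.4] [532.4  92.7  74.3]
-90 [-27.9  -1.1  85. ] [533.3  98.2  71. ]
```

{"name": "drive_tool", "arguments": {
  "rows": "-1 -5 -1 9 0 0 0;-1 -8 -1 11 0 0 0;-1 -10 -1 12 0 0 0;-1 -12.5 -1 13.5 0 0 0;-1 -15 -1 15 0 0 0"
}}

```text
time: 17.55
tcp_pos: [529.1, 74.3, 137.0]
eef_rot: [[0.133, 0.988, 0.077], [0.855, -0.154, 0.496], [0.502, -0.0, -0.865]]
force: [0.3, 2.1, 1.3]
grip_width: -0.0
```

{"name": "drive_tool", "arguments": {
  "rows": "-1 -2 0 2 0 0 0;-1 -4 0 3.6 0 0 0;-1 -6 0 5.7 0 0 0;-1 -7.8 0 7.7 0 0 0"
}}

```text
time: 17.95
tcp_pos: [528.7, 71.2, 126.2]
eef_rot: [[0.133, 0.988, 0.077], [0.855, -0.153, 0.495], [0.501, 0.0, -0.865]]
force: [0.3, 1.0, 2.6]
grip_width: 0.2
```

```bash
python3 - <<'E'
from h import *
q=readout.sense();print(q['tcp_pos'],q['force'])
arc(-1,[-4])
s=shot('side','s10.png');cv2.imwrite('pics/c10.png',cv2.resize(s['frame'][90:190,190:290],None,fx=6,fy=6,interpolation=cv2.INTER_CUBIC))
E
```

```text
[528.70539998  71.24398216 126.24524296] [0.28143462 0.99725758 2.59404714]
-4 [ 1.3  0.4 -0.7] [529.2  72.  127.5]
```

View pics/c10.png

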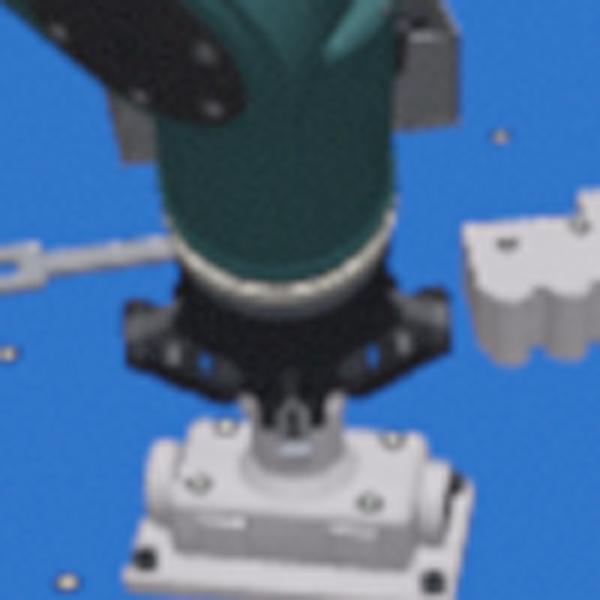

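{"name": "drive_tool", "arguments": {
  "rows": "-1 -1.6 0 2.3 0 0 0;-1 -3.2 0 4.6 0 0 0;-1 -4.5 0 7 0 0 0;-1 -5.8 0 9.6 0 0 0;-1 -7 0 12.2 0 0 0;-1 -8 0 14.8 0 0 0"
}}

```text
time: 18.6
tcp_pos: [528.7, 71.7, 109.3]
eef_rot: [[0.133, 0.988, 0.077], [0.855, -0.153, 0.495], [0.501, 0.0, -0.865]]
force: [0.6, 0.4, 2.8]
grip_width: 0.0
```

{"name": "drive_tool", "arguments": {
  "rows": "-1 -1 0 2.7 0 0 0;-1 -2 0 5.4 0 0 0;-1 -2.5 0 7.5 0 0 0;-1 -3 0 9.6 0 0 0;-1 -3.5 0 11.5 0 0 0;-1 -4 0 13 0 0 0"
}}

```text
time: 19.2
tcp_pos: [529.2, 74.8, 96.2]
eef_rot: [[0.133, 0.988, 0.077], [0.855, -0.153, 0.495], [0.501, 0.0, -0.865]]
force: [0.4, -0.3, 4.9]
grip_width: 0.1
```

```bash
python3 - <<'E'
from h import *
q=readout.sense();print(q['tcp_pos'],q['force'])
arc(-1,[-34,-40,-46,-52,-58,-64,-70,-76,-82,-90])
E
```

```text
[529.22004148  74.7793958   96.204261  ] [ 0.35502399 -0.33614062  4.85822105]
-34 [ 2.4  0.4 -4.1] [529.7  74.7 101. ]
-40 [ 1.4  0.4 -0.6] [529.8  75.7  97.4]
-46 [0.8 0.4 3.1] [530.   76.9  93.9]
-52 [0.5 0.4 7. ] [530.3  78.6  90.3]
-58 [ 0.5  0.4 11.1] [530.6  80.6  86.9]
-64 [ 0.9  0.4 15.2] [530.9  83.   83.5]
-70 [ 1.7  0.4 19.5] [531.4  85.8  80.2]
-76 [ 3.   0.4 23.8] [531.9  89.   77.1]
-82 [ 4.8  0.4 28.1] [532.4  92.7  74.3]
-90 [ 8.   0.4 33.7] [533.3  98.2  71. ]
```

{"name": "drive_tool", "arguments": {
  "rows": "-1 0.8 0 3 0 0 0;-1 0.5 0 5 0 0 0;-1 0.5 0 7 0 0 0;-1 0.5 0 9 0 0 0;-1 0.5 0 11 0 0 0;-1 0.7 0 13 0 0 0;-1 0.9 0 15 0 0 0"
}}

```text
time: 19.9
tcp_pos: [530.5, 83.1, 83.6]
eef_rot: [[0.133, 0.988, 0.077], [0.855, -0.153, 0.495], [0.501, 0.0, -0.865]]
force: [0.3, -1.7, 3.7]
grip_width: -0.0
```

{"name": "drive_tool", "arguments": {
  "rows": "-1 0.4 0 2.1 0 0 0;-1 0.8 0 4.3 0 0 0;-1 1.4 0 6.5 0 0 0;-1 2.1 0 8.6 0 0 0;-1 3 0 10.8 0 0 0;-1 3.9 0 13 0 0 0"
}}

```text
time: 20.5
tcp_pos: [532.0, 92.8, 74.3]
eef_rot: [[0.133, 0.988, 0.077], [0.855, -0.153, 0.495], [0.501, -0.0, -0.865]]
force: [-0.2, -2.7, 2.8]
grip_width: -0.0
```

```bash
python3 - <<'E'
from h import *
q=readout.sense();print(q['tcp_pos'],q['force'])
arc(-1,[-82,-90])
s=shot('side','s11.png');t=shot('top','t11.png')
f=np.hstack([cv2.resize(d['frame'][y:y+120,x:x+80],None,fx=5,fy=5,interpolation=cv2.INTER_CUBIC) for d,x,y in((t,175,150),(s,200,90))])
cv2.imwrite('pics/c11.png',f)
E
```

```text
[531.96459236  92.80343832  74.29931906] [-0.24315023 -2.74057405  2.81687393]
-82 [-0.   0.5  0. ] [532.4  92.7  74.3]
-90 [3.2 0.5 5.6] [533.3  98.2  71. ]
```

View pics/c11.png

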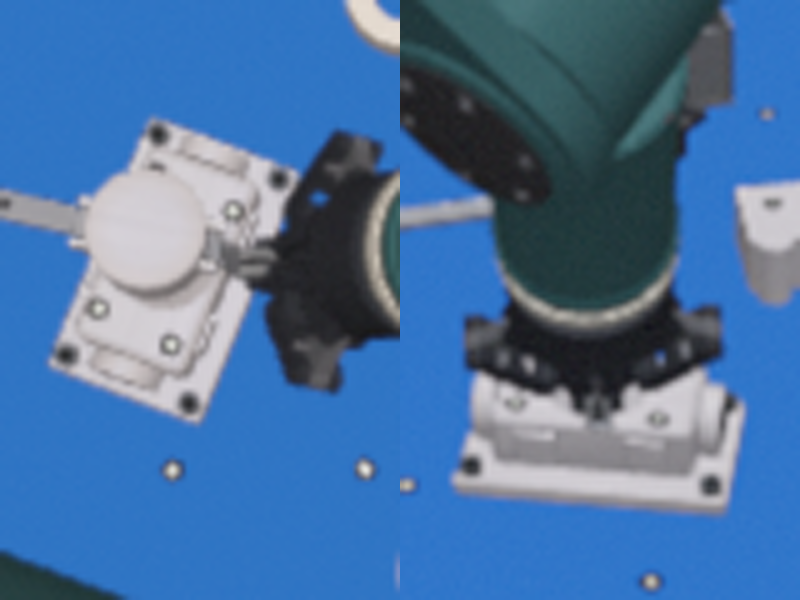

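{"name": "drive_tool", "arguments": {
  "rows": "-1 0.8 0 1.4 0 0 0;-1 1.6 0 2.8 0 0 0;-1 2.4 0 4.2 0 0 0;-1 3.2 0 5.6 0 0 0;-1 3.2 0 5.6 0 0 0"
}}

```text
time: 21.1
tcp_pos: [532.9, 98.2, 71.2]
eef_rot: [[0.133, 0.988, 0.077], [0.855, -0.153, 0.495], [0.501, 0.0, -0.865]]
force: [-1.0, -3.6, 2.1]
grip_width: -0.2
```

{"name": "drive_tool", "arguments": {
  "rows": "-1 0.9 0 0.5 0 0 0;-1 0.9 0 0.5 0 0 0"
}}

```text
time: 21.3
tcp_pos: [533.0, 98.9, 71.0]
eef_rot: [[0.133, 0.988, 0.077], [0.856, -0.153, 0.495], [0.501, 0.0, -0.866]]
force: [-0.4, -4.8, 2.4]
grip_width: -0.2
```

{"name": "drive_tool", "arguments": {
  "rows": "-1 0.9 0 0.5 0 0 0;-1 0.9 0 0.5 0 0 0"
}}

```text
time: 21.5
tcp_pos: [533.1, 99.7, 70.9]
eef_rot: [[0.133, 0.988, 0.077], [0.856, -0.153, 0.494], [0.5, 0.0, -0.866]]
force: [-1.2, -7.0, 1.1]
grip_width: 0.0
```

{"name": "drive_tool", "arguments": {
  "rows": "-1 0.9 0 0.5 0 0 0;-1 0.9 0 0.5 0 0 0"
}}

```text
time: 21.7
tcp_pos: [533.2, 100.5, 70.8]
eef_rot: [[0.133, 0.988, 0.077], [0.856, -0.153, 0.494], [0.5, 0.0, -0.866]]
force: [-0.9, -6.5, -0.5]
grip_width: 0.1
```

{"name": "drive_tool", "arguments": {
  "rows": "-1 0.9 0 0.5 0 0 0;-1 0.9 0 0.5 0 0 0"
}}

```text
time: 21.9
tcp_pos: [533.3, 101.3, 70.6]
eef_rot: [[0.133, 0.988, 0.077], [0.856, -0.153, 0.493], [0.499, 0.0, -0.866]]
force: [-1.5, -7.1, -1.1]
grip_width: 0.1
```

{"name": "drive_tool", "arguments": {
  "rows": "-1 0.9 0 0.5 0 0 0;-1 0.9 0 0.5 0 0 0"
}}

```text
time: 22.1
tcp_pos: [533.5, 101.9, 70.4]
eef_rot: [[0.132, 0.988, 0.077], [0.857, -0.153, 0.493], [0.498, 0.001, -0.867]]
force: [-3.0, -9.4, -1.2]
grip_width: 0.2
```

{"name": "drive_tool", "arguments": {
  "rows": "-1 0.9 0 0.5 0 0 0;-1 0.9 0 0.5 0 0 0"
}}

```text
time: 22.3
tcp_pos: [533.6, 102.2, 70.3]
eef_rot: [[0.132, 0.988, 0.077], [0.857, -0.153, 0.491], [0.497, 0.001, -0.867]]
force: [-4.0, -14.2, 0.3]
grip_width: -0.0
```

{"name": "drive_tool", "arguments": {
  "rows": "-1 0.6 0 0.3 0 0 0;-1 0.6 0 0.3 0 0 0"
}}

```text
time: 22.5
tcp_pos: [533.7, 102.4, 70.3]
eef_rot: [[0.132, 0.988, 0.077], [0.858, -0.153, 0.491], [0.497, 0.001, -0.868]]
force: [-4.2, -15.0, 0.3]
grip_width: -0.1
```

```bash
python3 - <<'E'
from h import *
q=readout.sense();print(q['tcp_pos'],q['force'])
s=shot('side','s12.png');t=shot('top','t12.png')
f=np.hstack([cv2.resize(d['frame'][y:y+120,x:x+80],None,fx=5,fy=5,interpolation=cv2.INTER_CUBIC) for d,x,y in((t,175,150),(s,200,90))])
cv2.imwrite('pics/c12.png',f)
E
```

```text
[533.73616588 102.37361539  70.28849038] [ -4.21235737 -15.03102209   0.29081896]
```

View pics/c12.png

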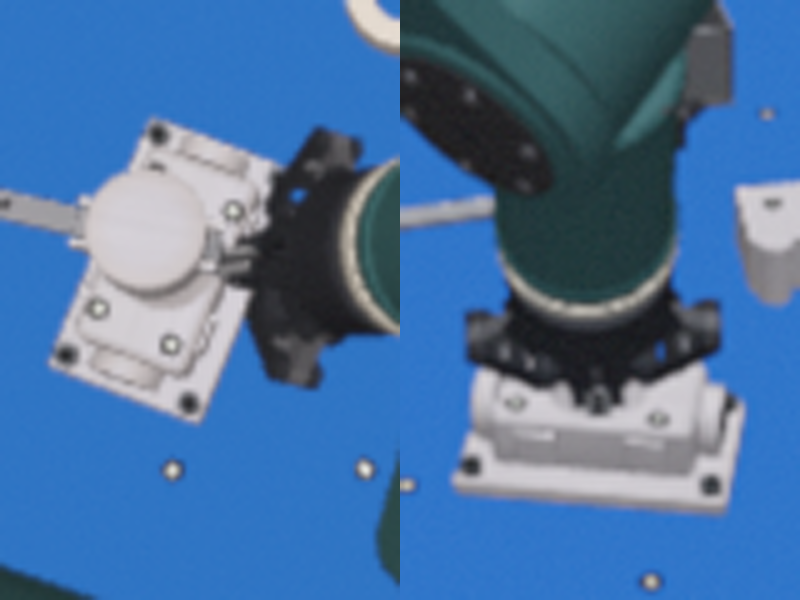

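The −y arm has come up solid at about 15 N. I'll back away and look.

{"name": "drive_tool", "arguments": {
  "rows": "-1 -4 0 -2 0 0 0;-1 -9 0 -6 0 0 0;-1 -10 0 -40 0 0 0;-1 -10 0 -85 0 0 0;-1 -10 0 -130 0 0 0;-1 -10 0 -170 0 0 0;-1 -10 0 -170 0 0 0"
}}

```text
time: 23.3
tcp_pos: [522.2, 9.5, 217.7]
eef_rot: [[0.131, 0.988, 0.085], [0.856, -0.155, 0.492], [0.5, 0.008, -0.866]]
force: [0.5, -0.1, -0.4]
grip_width: 0.1
```

```bash
python3 - <<'E'
from h import *
q=readout.sense();print(q['tcp_pos'],q['force'])
s=shot('side','s13.png');t=shot('top','t13.png')
f=np.hstack([cv2.resize(d['frame'][y:y+120,x:x+80],None,fx=5,fy=5,interpolation=cv2.INTER_CUBIC) for d,x,y in((t,175,150),(s,200,90))])
cv2.imwrite('pics/c13.png',f)
E
```

```text
[522.2013652    9.53522901 217.67972885] [ 0.53835657 -0.11601242 -0.41474692]
```

View pics/c13.png

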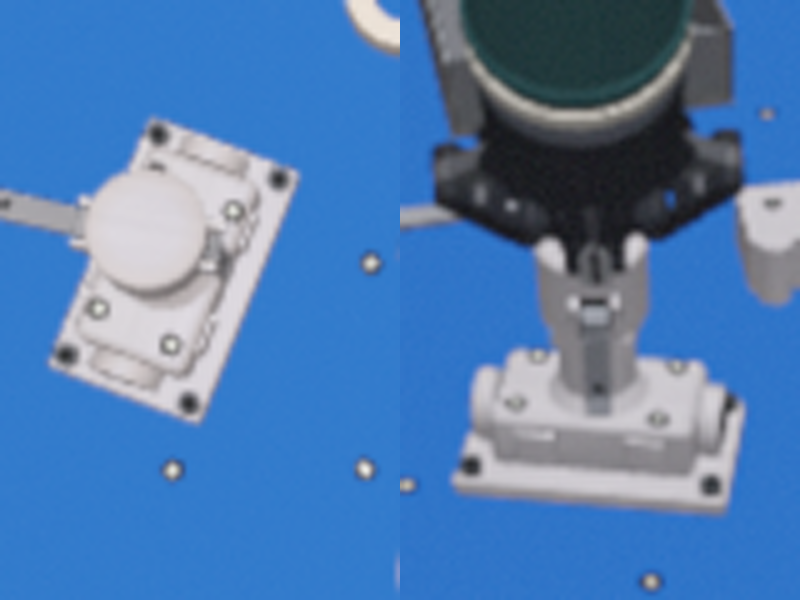

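The −y arm hangs straight down along the side, from its pin at (595,305) to its tip at (597,410). The +y arm is still up at (40,210). Next is the +y arm.

```bash
python3 - <<'E'
from h import *
t=tcp(1,12,42,25);print(t)
print(delta((t[0],t[1],235),Rtilt(1)))
E
```

```text
[549.65141546 203.83266979 166.81949627]
(array([178.5,   0.2,  79.1]), array([ 0.0013, -1.0488, -0.0011]))
```

{"name": "drive_tool", "arguments": {
  "rows": "-1 40 0 0 0 -0.15 0;-1 80 0 20 0 -0.3 0;-1 120 0 40 0 -0.45 0;-1 155 0 60 0 -0.6 0;-1 178 0 79 0 -0.75 0;-1 178 0 79 0 -0.9 0;-1 178 0 79 0 -1.048 0;-1 178 0 79 0 -1.048 0"
}}

```text
time: 24.2
tcp_pos: [547.0, 206.9, 230.8]
eef_rot: [[0.125, 0.989, -0.079], [0.854, -0.148, -0.5], [-0.506, -0.005, -0.863]]
force: [-0.3, -0.4, -0.9]
grip_width: -0.0
```

{"name": "drive_tool", "arguments": {
  "rows": "-1 0 0 0 0 0 0;-1 0 0 0 0 0 0"
}}

```text
time: 24.4
tcp_pos: [547.9, 204.0, 232.4]
eef_rot: [[0.13, 0.988, -0.079], [0.856, -0.152, -0.494], [-0.5, -0.004, -0.866]]
force: [0.7, -0.6, 1.4]
grip_width: -0.1
```

```bash
python3 - <<'E'
from h import *
q=readout.sense();print(q['tcp_pos'],q['joint_positions'])
print(delta(tcp(1,12,42,20),Rtilt(1)))
s=shot('side','s14.png');t=shot('top','t14.png')
f=np.hstack([cv2.resize(d['frame'][y:y+120,x:x+80],None,fx=5,fy=5,interpolation=cv2.INTER_CUBIC) for d,x,y in((t,145,150),(s,200,90))])
cv2.imwrite('pics/c14.png',f)
E
```

```text
[547.93354674 204.03802257 232.38004372] [ 0.4924966   0.53583186  1.33875667 -0.40910363  1.60074652  0.7012336 ]
(array([36.2,  2. , 60.5]), array([-0.0024, -0.0002,  0.003 ]))
```

View pics/c14.png

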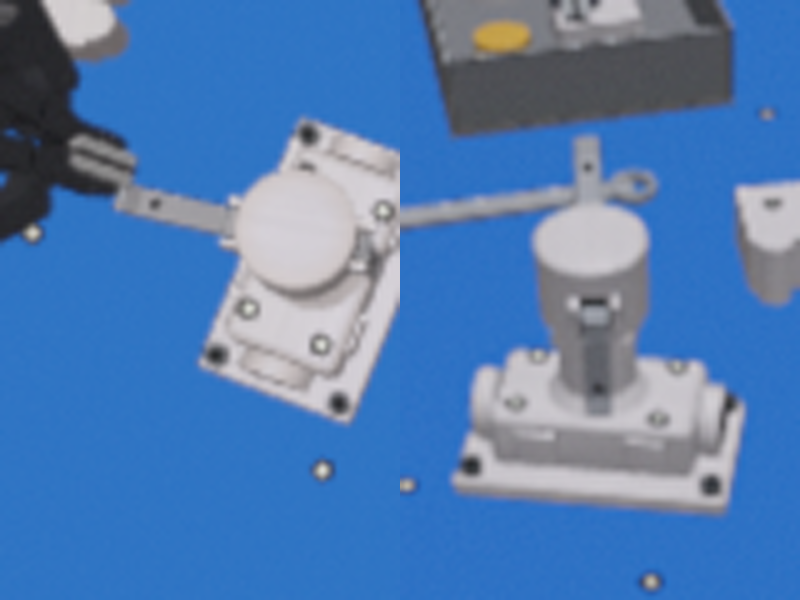

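{"name": "drive_tool", "arguments": {
  "rows": "-1 15 1 25 0 0 0;-1 30 2 50 0 0 0;-1 36 2 60 0 0 0;-1 36 2 60 0 0 0;-1 36 2 60 0 0 0"
}}

```text
time: 25.0
tcp_pos: [551.8, 204.0, 165.5]
eef_rot: [[0.134, 0.988, -0.076], [0.856, -0.154, -0.493], [-0.499, 0.001, -0.867]]
force: [0.1, -0.5, 0.4]
grip_width: 0.2
```

```bash
python3 - <<'E'
from h import *
q=readout.sense();print(q['tcp_pos'],q['force'])
arc(1,[20,14,8,2,-4,-10,-16,-22,-28,-34,-40,-46,-52,-58,-64,-70,-76,-82,-90])
s=shot('side','s15.png');t=shot('top','t15.png')
f=np.hstack([cv2.resize(d['frame'][y:y+120,x:x+80],None,fx=5,fy=5,interpolation=cv2.INTER_CUBIC) for d,x,y in((t,145,150),(s,200,90))])
cv2.imwrite('pics/c15.png',f)
E
```

```text
[551.7787022  203.98821003 165.53696769] [ 0.14582986 -0.45791349  0.4261187 ]
20 [10.  -2.1 15.1] [549.9 205.4 147.5]
14 [14.8 -2.1 17.5] [550.3 208.3 143. ]
8 [19.3 -2.1 20.5] [550.7 210.7 138.1]
2 [23.5 -2.1 24.1] [551.  212.5 132.9]
-4 [27.2 -2.1 28.3] [551.2 213.6 127.5]
-10 [30.4 -2.1 32.8] [551.2 214.1 121.9]
-16 [33.  -2.1 37.8] [551.2 213.9 116.3]
-22 [35.1 -2.1 43. ] [551.1 213.1 110.7]
-28 [36.9 -2.1 48.5] [550.9 211.9 105.1]
-34 [38.1 -2.1 52.6] [550.7 210.9 101. ]
-40 [39.  -2.1 56.1] [550.6 209.9  97.4]
-46 [39.6 -2.1 59.9] [550.4 208.7  93.9]
-52 [40.  -2.1 63.8] [550.1 207.   90.3]
-58 [40.  -2.1 67.8] [549.8 205.   86.9]
-64 [39.5 -2.1 72. ] [549.5 202.6  83.5]
-70 [38.7 -2.1 76.2] [549.  199.8  80.2]
-76 [37.4 -2.1 80.5] [548.5 196.6  77.1]
-82 [35.6 -2.1 84.8] [548.  192.9  74.3]
-90 [32.4 -2.1 90.4] [547.1 187.4  71. ]
```

View pics/c15.png

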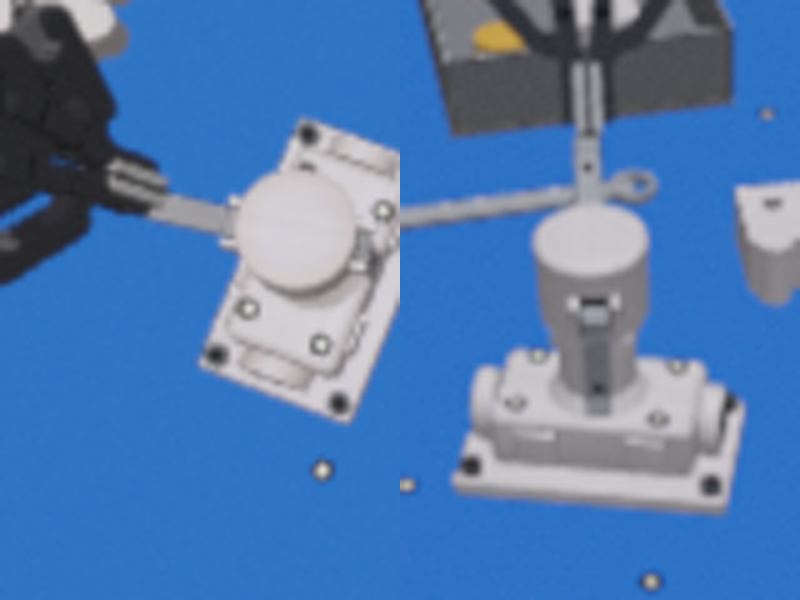

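{"name": "drive_tool", "arguments": {
  "rows": "-1 5 -1 8 0 0 0;-1 10 -1 15 0 0 0;-1 12.5 -1 16.2 0 0 0;-1 15 -1 17.5 0 0 0;-1 17 -1 19 0 0 0;-1 19.3 -1 20.5 0 0 0"
}}

```text
time: 25.7
tcp_pos: [551.1, 210.8, 136.8]
eef_rot: [[0.133, 0.988, -0.077], [0.856, -0.154, -0.494], [-0.5, -0.001, -0.866]]
force: [-0.3, -2.8, 2.6]
grip_width: 0.1
```

{"name": "drive_tool", "arguments": {
  "rows": "-1 2 0 1.7 0 0 0;-1 4.2 0 3.6 0 0 0;-1 6 0 5.7 0 0 0;-1 7.9 0 7.8 0 0 0"
}}

```text
time: 26.1
tcp_pos: [551.8, 214.1, 126.1]
eef_rot: [[0.133, 0.988, -0.077], [0.856, -0.153, -0.493], [-0.499, 0.0, -0.866]]
force: [0.1, -1.3, 1.9]
grip_width: -0.1
```

```bash
python3 - <<'E'
from h import *
q=readout.sense();print(q['tcp_pos'],q['force'])
arc(1,[-4,-40,-90])
E
```

```text
[551.81863887 214.13484125 126.09793377] [ 0.09919386 -1.28868268  1.8988611 ]
-4 [-1.2 -0.6 -0.9] [551.2 213.6 127.5]
-40 [10.6 -0.6 27. ] [550.6 209.9  97.4]
-90 [ 4.  -0.6 61.3] [547.1 187.4  71. ]
```

In contact. Next I'll follow the arc.

{"name": "drive_tool", "arguments": {
  "rows": "-1 1.6 0 2.3 0 0 0;-1 3.2 0 4.6 0 0 0;-1 4.5 0 7 0 0 0;-1 5.8 0 9.6 0 0 0;-1 7 0 12.2 0 0 0;-1 8 0 14.8 0 0 0"
}}

```text
time: 26.7
tcp_pos: [551.8, 213.4, 109.3]
eef_rot: [[0.133, 0.988, -0.077], [0.856, -0.153, -0.494], [-0.499, 0.0, -0.866]]
force: [0.1, -0.9, 4.2]
grip_width: 0.2
```

{"name": "drive_tool", "arguments": {
  "rows": "-1 1 0 2.7 0 0 0;-1 2 0 5.4 0 0 0;-1 2.5 0 7.5 0 0 0;-1 3 0 9.6 0 0 0;-1 3.5 0 11.5 0 0 0;-1 4 0 13 0 0 0"
}}

```text
time: 27.3
tcp_pos: [551.4, 210.8, 96.1]
eef_rot: [[0.133, 0.988, -0.076], [0.856, -0.153, -0.493], [-0.499, 0.0, -0.867]]
force: [-0.0, 0.1, 4.5]
grip_width: -0.1
```

```bash
python3 - <<'E'
from h import *
q=readout.sense();print(q['tcp_pos'],q['force'])
arc(1,[-40,-46,-52,-58,-64,-70,-76,-82,-90])
E
```

```text
[551.36277364 210.7510828   96.0632207 ] [-3.59246011e-03  1.26172843e-01  4.45960605e+00]
-40 [-1.5 -0.6 -0.7] [550.6 209.9  97.4]
-46 [-0.8 -0.6  3. ] [550.4 208.7  93.9]
-52 [-0.5 -0.6  6.9] [550.1 207.   90.3]
-58 [-0.5 -0.6 10.9] [549.8 205.   86.9]
-64 [-0.9 -0.6 15.1] [549.5 202.6  83.5]
-70 [-1.8 -0.6 19.4] [549.  199.8  80.2]
-76 [-3.  -0.6 23.7] [548.5 196.6  77.1]
-82 [-4.8 -0.6 28. ] [548.  192.9  74.3]
-90 [-8.  -0.6 33.6] [547.1 187.4  71. ]
```

{"name": "drive_tool", "arguments": {
  "rows": "-1 -0.8 0 3 0 0 0;-1 -0.5 0 5 0 0 0;-1 -0.5 0 7 0 0 0;-1 -0.5 0 9 0 0 0;-1 -0.5 0 11 0 0 0;-1 -0.7 0 13 0 0 0;-1 -0.9 0 15 0 0 0"
}}

```text
time: 28.0
tcp_pos: [550.0, 202.3, 83.5]
eef_rot: [[0.133, 0.988, -0.077], [0.856, -0.153, -0.493], [-0.499, 0.0, -0.866]]
force: [-0.2, 1.3, 3.2]
grip_width: -0.1
```

{"name": "drive_tool", "arguments": {
  "rows": "-1 -0.4 0 2.1 0 0 0;-1 -0.8 0 4.3 0 0 0;-1 -1.4 0 6.5 0 0 0;-1 -2.1 0 8.6 0 0 0;-1 -3 0 10.8 0 0 0;-1 -3.9 0 13 0 0 0"
}}

```text
time: 28.6
tcp_pos: [548.5, 192.6, 74.2]
eef_rot: [[0.133, 0.988, -0.076], [0.856, -0.153, -0.493], [-0.499, 0.0, -0.867]]
force: [1.0, 2.2, 3.0]
grip_width: 0.1
```

{"name": "drive_tool", "arguments": {
  "rows": "-1 -0.8 0 1.4 0 0 0;-1 -1.6 0 2.8 0 0 0;-1 -2.4 0 4.2 0 0 0;-1 -3.2 0 5.6 0 0 0;-1 -3.2 0 5.6 0 0 0"
}}

```text
time: 29.1
tcp_pos: [547.8, 187.3, 71.0]
eef_rot: [[0.133, 0.988, -0.076], [0.856, -0.153, -0.493], [-0.499, 0.0, -0.867]]
force: [1.3, 4.3, 2.5]
grip_width: 0.3
```

{"name": "drive_tool", "arguments": {
  "rows": "-1 -0.9 0 0.5 0 0 0;-1 -1.8 0 1 0 0 0;-1 -1.8 0 1 0 0 0"
}}

```text
time: 29.4
tcp_pos: [547.5, 185.9, 70.7]
eef_rot: [[0.133, 0.988, -0.076], [0.857, -0.153, -0.492], [-0.498, 0.0, -0.867]]
force: [1.3, 7.0, 2.2]
grip_width: -0.3
```

{"name": "drive_tool", "arguments": {
  "rows": "-1 -0.9 0 0.5 0 0 0;-1 -1.8 0 1 0 0 0;-1 -1.8 0 1 0 0 0"
}}

```text
time: 29.7
tcp_pos: [547.5, 185.1, 70.6]
eef_rot: [[0.134, 0.988, -0.075], [0.858, -0.153, -0.49], [-0.496, 0.001, -0.869]]
force: [-0.3, 10.2, -0.3]
grip_width: -0.1
```

{"name": "drive_tool", "arguments": {
  "rows": "-1 -0.9 0 0.5 0 0 0;-1 -0.9 0 0.5 0 0 0"
}}

```text
time: 29.9
tcp_pos: [547.5, 184.9, 70.5]
eef_rot: [[0.134, 0.988, -0.075], [0.859, -0.153, -0.489], [-0.494, 0.001, -0.869]]
force: [0.7, 12.5, 0.9]
grip_width: -0.2
```

{"name": "drive_tool", "arguments": {
  "rows": "-1 -0.9 0 0.5 0 0 0;-1 -0.9 0 0.5 0 0 0"
}}

```text
time: 30.1
tcp_pos: [547.6, 184.7, 70.5]
eef_rot: [[0.134, 0.988, -0.074], [0.86, -0.153, -0.487], [-0.493, 0.002, -0.87]]
force: [-0.1, 14.8, 1.1]
grip_width: 0.2
```

The stop is at y=184.7. The −y arm stopped at y=102.4, so the two are symmetric about 143.5, which matches the port axis. I'll withdraw and check.

{"name": "drive_tool", "arguments": {
  "rows": "-1 4 0 -2 0 0 0;-1 9 0 -6 0 0 0;-1 10 0 -40 0 0 0;-1 10 0 -85 0 0 0;-1 10 0 -130 0 0 0;-1 10 0 -170 0 0 0;-1 10 0 -200 0 0 0;-1 10 0 -200 0 0 0"
}}

```text
time: 30.9
tcp_pos: [565.0, 290.4, 243.2]
eef_rot: [[0.135, 0.988, -0.071], [0.858, -0.152, -0.491], [-0.496, 0.005, -0.868]]
force: [1.2, -0.4, -0.4]
grip_width: 0.3
```

```bash
python3 - <<'E'
from h import *
q=readout.sense();print(q['tcp_pos'],q['force'])
s=shot('side','s16.png');t=shot('top','t16.png')
f=np.hstack([cv2.resize(d['frame'][y:y+120,x:x+80],None,fx=5,fy=5,interpolation=cv2.INTER_CUBIC) for d,x,y in((t,175,150),(s,200,90))])
cv2.imwrite('pics/c16.png',f);cv2.imwrite('pics/c16b.png',t['frame'])
E
```

```text
[564.95082154 290.35855643 243.16862283] [ 1.20896775 -0.42783465 -0.44312882]
```

View pics/c16.png

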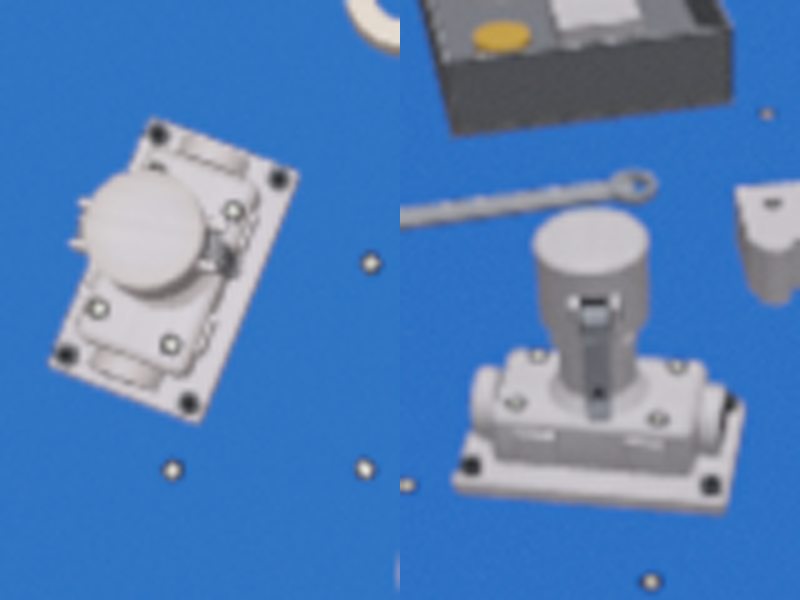

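View pics/c16b.png

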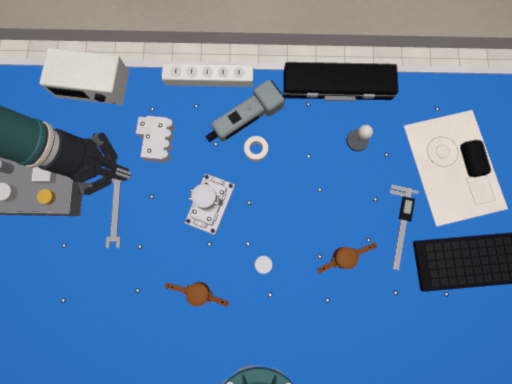

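```bash
python3 - <<'E'
from h import *
f=np.vstack([np.hstack([cv2.resize(load(n)['frame'][y:y+36,x:x+48],None,fx=8,fy=8,interpolation=cv2.INTER_CUBIC) for n,x,y in L]) for L in (( ('t13.png',195,182),('s13.png',215,142)),(('t16.png',195,182),('s16.png',215,142)))])
cv2.imwrite('pics/c17.png',f)
E
```

View pics/c17.png

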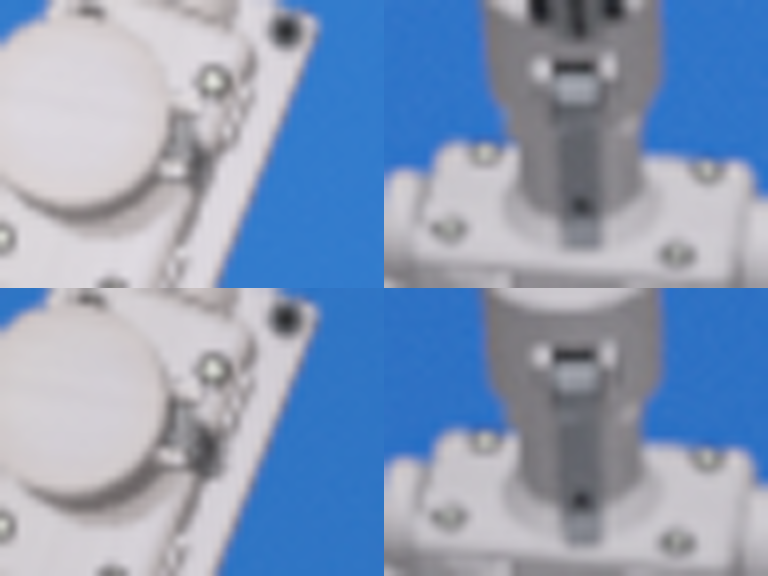

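The −y handle's tip looks about 0.7 px lower in the side view than after its closing, so it may have eased out slightly. There is time left, so I'll press it flat again.

```bash
python3 - <<'E'
from h import *
print(delta((520.4,15,250),Rtilt(-1)),readout.sense()['tcp_pos'])
E
```

```text
(array([-2.446e+02, -2.000e-01,  1.288e+02]), array([-5.0000e-04,  1.0475e+00, -4.0000e-04])) [562.99915184 287.88779527 239.203823  ]
```

{"name": "drive_tool", "arguments": {
  "rows": "-1 -40 0 15 0 0.15 0;-1 -80 0 35 0 0.3 0;-1 -120 0 58 0 0.45 0;-1 -160 0 80 0 0.6 0;-1 -200 0 102 0 0.75 0;-1 -240 0 125 0 0.9 0;-1 -245 0 129 0 1.047 0;-1 -245 0 129 0 1.047 0"
}}

```text
time: 31.8
tcp_pos: [519.0, 9.9, 247.9]
eef_rot: [[0.142, 0.987, 0.079], [0.852, -0.162, 0.498], [0.504, -0.004, -0.864]]
force: [-0.9, -0.4, 0.4]
grip_width: -0.0
```

{"name": "drive_tool", "arguments": {
  "rows": "-1 0 0 0 0 0 0;-1 0 0 0 0 0 0"
}}

```text
time: 32.0
tcp_pos: [519.5, 14.7, 248.7]
eef_rot: [[0.136, 0.988, 0.074], [0.855, -0.155, 0.495], [0.5, -0.004, -0.866]]
force: [0.3, -0.6, 0.4]
grip_width: -0.1
```

```bash
python3 - <<'E'
from h import *
print(readout.sense()['tcp_pos'])
print(delta((531.5,82,71),Rtilt(-1)))
s=shot('side','s18.png');t=shot('top','t18.png')
f=np.vstack([np.hstack([cv2.resize(load(n)['frame'][y:y+36,x:x+48],None,fx=8,fy=8,interpolation=cv2.INTER_CUBIC) for n,x,y in L]) for L in (( ('t13.png',195,182),('s13.png',215,142)),(('t18.png',195,182),('s18.png',215,142)))])
cv2.imwrite('pics/c18.png',f)
E
```

```text
[519.50356805  14.7217745  248.69501175]
(array([-29.7,   2.1, 188. ]), array([-0.0024, -0.    , -0.0038]))
```

View pics/c18.png

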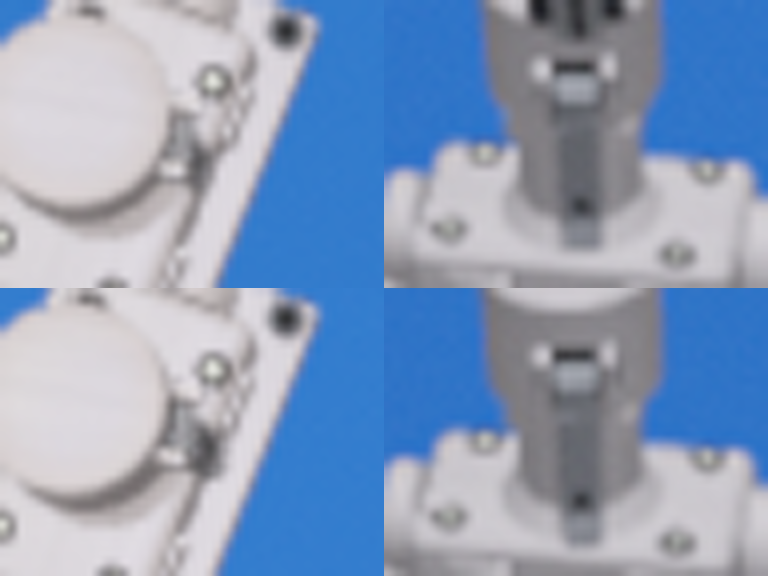

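{"name": "drive_tool", "arguments": {
  "rows": "-1 -29 2 45 0 0 0;-1 -29 2 90 0 0 0;-1 -29 2 135 0 0 0;-1 -29 2 170 0 0 0;-1 -29 2 188 0 0 0;-1 -29 2 188 0 0 0;-1 -29 2 188 0 0 0"
}}

```text
time: 32.8
tcp_pos: [533.4, 84.0, 73.2]
eef_rot: [[0.13, 0.989, 0.075], [0.856, -0.15, 0.494], [0.5, 0.0, -0.866]]
force: [-0.1, -0.2, 0.2]
grip_width: 0.1
```

```bash
python3 - <<'E'
from h import *
q=readout.sense();print(q['tcp_pos'],q['force'])
print(delta((533.3,96,71),Rtilt(-1)))
E
```

```text
[533.43488689  84.04927046  73.22731546] [-0.1401526  -0.24906012  0.19802795]
(array([ 9.1, -1.9,  7.8]), array([-0.0012, -0.0001,  0.0026]))
```

{"name": "drive_tool", "arguments": {
  "rows": "-1 4 -1 4 0 0 0;-1 7 -2 6.5 0 0 0;-1 9 -2 8 0 0 0;-1 9 -2 8 0 0 0"
}}

```text
time: 33.2
tcp_pos: [533.4, 94.7, 70.8]
eef_rot: [[0.132, 0.988, 0.077], [0.856, -0.153, 0.494], [0.5, 0.001, -0.866]]
force: [-0.1, 0.3, -0.1]
grip_width: -0.2
```

{"name": "drive_tool", "arguments": {
  "rows": "-1 0.9 0 0.5 0 0 0;-1 1.7 0 1 0 0 0;-1 1.7 0 1 0 0 0"
}}

```text
time: 33.5
tcp_pos: [533.6, 96.5, 70.4]
eef_rot: [[0.133, 0.988, 0.077], [0.856, -0.154, 0.494], [0.5, -0.0, -0.866]]
force: [0.4, 0.4, -0.6]
grip_width: -0.5
```

{"name": "drive_tool", "arguments": {
  "rows": "-1 0.9 0 0.5 0 0 0;-1 0.9 0 0.5 0 0 0"
}}

```text
time: 33.7
tcp_pos: [533.8, 97.6, 70.3]
eef_rot: [[0.133, 0.988, 0.077], [0.856, -0.153, 0.494], [0.5, -0.0, -0.866]]
force: [0.8, -0.8, 0.5]
grip_width: -0.1
```

{"name": "drive_tool", "arguments": {
  "rows": "-1 0.9 0 0.5 0 0 0;-1 0.9 0 0.5 0 0 0"
}}

```text
time: 33.9
tcp_pos: [533.9, 98.1, 70.2]
eef_rot: [[0.133, 0.988, 0.077], [0.856, -0.153, 0.493], [0.499, 0.0, -0.866]]
force: [-1.6, -4.4, 0.2]
grip_width: 0.1
```

{"name": "drive_tool", "arguments": {
  "rows": "-1 0.9 0 0.5 0 0 0;-1 0.9 0 0.5 0 0 0"
}}

```text
time: 34.1
tcp_pos: [534.1, 98.4, 70.0]
eef_rot: [[0.132, 0.988, 0.077], [0.857, -0.153, 0.492], [0.498, 0.001, -0.867]]
force: [-2.3, -8.2, 0.4]
grip_width: -0.3
```

{"name": "drive_tool", "arguments": {
  "rows": "-1 0.9 0 0.5 0 0 0;-1 0.9 0 0.5 0 0 0"
}}

```text
time: 34.3
tcp_pos: [534.3, 98.9, 69.7]
eef_rot: [[0.132, 0.988, 0.077], [0.857, -0.153, 0.491], [0.497, 0.001, -0.868]]
force: [-2.5, -10.9, -0.9]
grip_width: -0.0
```

{"name": "drive_tool", "arguments": {
  "rows": "-1 0.9 0 0.5 0 0 0;-1 0.9 0 0.5 0 0 0"
}}

```text
time: 34.5
tcp_pos: [534.5, 99.3, 69.5]
eef_rot: [[0.132, 0.988, 0.077], [0.858, -0.153, 0.49], [0.496, 0.002, -0.868]]
force: [-2.5, -12.0, -1.8]
grip_width: -0.1
```

{"name": "drive_tool", "arguments": {
  "rows": "-1 0.9 0 0.5 0 0 0;-1 0.9 0 0.5 0 0 0"
}}

```text
time: 34.7
tcp_pos: [534.7, 99.7, 69.2]
eef_rot: [[0.132, 0.988, 0.078], [0.859, -0.153, 0.489], [0.495, 0.002, -0.869]]
force: [-3.1, -14.8, -2.8]
grip_width: -0.1
```

{"name": "drive_tool", "arguments": {
  "rows": "-1 -4 0 -2 0 0 0;-1 -10 0 -6 0 0 0;-1 -12 0 -40 0 0 0;-1 -12 0 -85 0 0 0;-1 -12 0 -130 0 0 0;-1 -12 0 -170 0 0 0;-1 -12 0 -215 0 0 0;-1 -12 0 -215 0 0 0"
}}

```text
time: 35.5
tcp_pos: [519.4, -17.2, 255.4]
eef_rot: [[0.13, 0.988, 0.085], [0.857, -0.156, 0.491], [0.498, 0.009, -0.867]]
force: [0.8, 0.5, 0.6]
grip_width: 0.2
```

```bash
python3 - <<'E'
from h import *
print(readout.sense()['tcp_pos'])
s=shot('side','s19.png');t=shot('top','t19.png')
f=np.vstack([np.hstack([cv2.resize(load(n)['frame'][y:y+40,x:x+50],None,fx=7,fy=7,interpolation=cv2.INTER_CUBIC) for n,x,y in L]) for L in (( ('t18.png',193,182),('s18.png',213,138)),(('t19.png',193,182),('s19.png',213,138)))])
cv2.imwrite('pics/c19.png',f)
# coupling top disc centre over time (top view) + side silhouette edges
def disc(n):
    g=load(n)['frame'][178:215,183:225];g=cv2.resize(g,None,fx=8,fy=8,interpolation=cv2.INTER_CUBIC)
    for th in (150,170,185):
        m=(g.min(2)>th).astype(np.uint8)*255
        m=cv2.morphologyEx(m,cv2.MORPH_OPEN,cv2.getStructuringElement(cv2.MORPH_ELLIPSE,(141,141)))
        c=cv2.findContours(m,0,2)[0]
        if c:
            e=cv2.fitEllipse(max(c,key=cv2.contourArea));print(n,th,np.round(np.array(e[0])/8+[183,178],2),np.round(np.array(e[1])/8,2))
for n in('t8.png','t13.png','t14.png','t16.png','t18.png','t19.png'):disc(n)
for n in('s7.png','s13.png','s14.png','s16.png','s19.png'):
    d=load(n);print(n,[(v,edges(d,v,218,258)) for v in (146,150,154,158)])
E
```

```text
[519.35093949 -17.15347345 255.42192801]
t8.png 150 [203.23 195.5 ] [23.52 25.36]
t8.png 170 [203.13 195.56] [22.92 24.2 ]
t8.png 185 [203.06 195.6 ] [22.25 23.03]
t13.png 150 [204.3  195.52] [23.88 26.1 ]
t13.png 170 [204.24 195.52] [23.26 24.96]
t13.png 185 [204.16 195.59] [22.71 24.06]
t14.png 150 [204.34 195.46] [23.65 25.78]
t14.png 170 [204.2  195.57] [23.   24.48]
t14.png 185 [204.12 195.63] [22.3  23.55]
t16.png 150 [203.85 195.62] [23.39 25.43]
t16.png 170 [203.7  195.72] [22.78 24.24]
t16.png 185 [203.61 195.78] [22.14 23.13]
t18.png 150 [203.87 195.62] [23.61 26.  ]
t18.png 170 [203.83 195.6 ] [23.07 24.96]
t18.png 185 [203.65 195.73] [22.59 23.81]
t19.png 150 [203.85 195.64] [23.61 26.05]
t19.png 170 [203.81 195.61] [23.06 25.01]
t19.png 185 [203.64 195.73] [22.62 23.8 ]
s7.png [(146, [np.float64(227.25), np.float64(249.14)]), (150, [np.float64(227.57), np.float64(249.16)]), (154, [np.float64(228.54), np.float64(247.98)]), (158, [np.float64(229.83), np.float64(246.57)])]
s13.png [(146, [np.float64(227.25), np.float64(249.08)]), (150, [np.float64(227.6), np.float64(249.14)]), (154, [np.float64(228.56), np.float64(247.91)]), (158, [np.float64(229.85), np.float64(246.56)])]
s14.png [(146, [np.float64(227.26), np.float64(249.13)]), (150, [np.float64(227.59), np.float64(249.13)]), (154, [np.float64(228.55), np.float64(247.88)]), (158, [np.float64(229.85), np.float64(246.58)])]
s16.png [(146, [np.float64(227.25), np.float64(249.16)]), (150, [np.float64(227.44), np.float64(249.14)]), (154, [np.float64(228.22), np.float64(248.4)]), (158, [np.float64(229.85), np.float64(246.58)])]
s19.png [(146, [np.float64(227.25), np.float64(249.14)]), (150, [np.float64(227.46), np.float64(249.14)]), (154, [np.float64(228.13), np.float64(248.39)]), (158, [np.float64(229.87), np.float64(246.57)])]
```

View pics/c19.png

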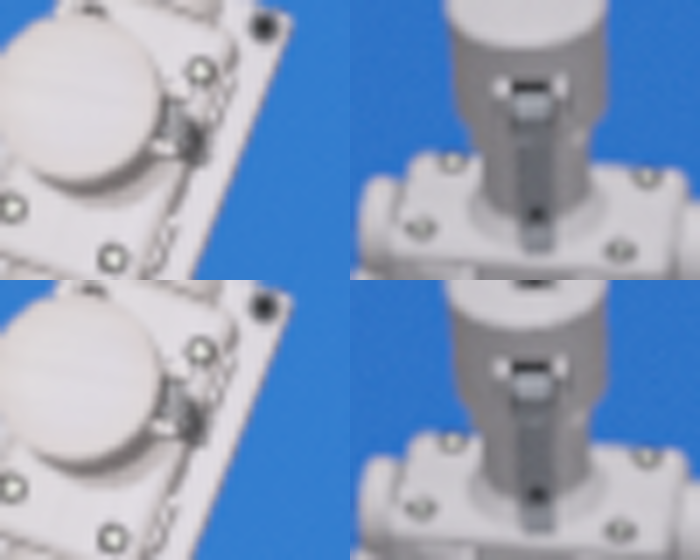

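```bash
python3 - <<'E'
from h import *
for n in('s6.png','s7.png','s13.png','s16.png','s19.png'):
    d=load(n);print(n,[(v,edges(d,v,222,256)) for v in (151,152,153,154,155,156)])
    g=d['frame'].astype(int);print([int(x) for x in g[150:166,233,1]],[int(x) for x in g[150:166,244,1]])
    print('topdisc front',[int(x) for x in g[132:148,238,1]])
E
```

```text
s6.png [(151, [np.float64(227.59), np.float64(249.14)]), (152, [np.float64(227.69), np.float64(249.12)]), (153, [np.float64(227.86), np.float64(248.91)]), (154, [np.float64(228.24), np.float64(248.41)]), (155, [np.float64(228.89), np.float64(247.67)]), (156, [np.float64(229.59), np.float64(247.09)])]
[154, 145, 127, 120, 120, 122, 125, 127, 125, 125, 122, 122, 121, 122, 121, 121] [138, 133, 121, 118, 128, 131, 134, 142, 145, 135, 134, 132, 132, 132, 133, 132]
topdisc front [190, 195, 197, 197, 197, 198, 197, 198, 199, 200, 202, 201, 181, 142, 131, 134]
s7.png [(151, [np.float64(227.58), np.float64(249.14)]), (152, [np.float64(227.69), np.float64(249.04)]), (153, [np.float64(228.1), np.float64(248.56)]), (154, [np.float64(228.54), np.float64(247.98)]), (155, [np.float64(229.33), np.float64(247.42)]), (156, [np.float64(229.75), np.float64(247.06)])]
[152, 132, 119, 121, 122, 122, 122, 125, 123, 124, 123, 120, 121, 120, 121, 120] [133, 124, 123, 124, 128, 131, 134, 142, 143, 134, 132, 132, 131, 131, 132, 132]
topdisc front [194, 196, 196, 196, 197, 197, 197, 197, 198, 199, 200, 188, 155
[... 972 characters left out ...]
1, 131, 139, 141, 133, 130, 132, 129, 130, 132, 131]
topdisc front [184, 194, 195, 194, 195, 195, 195, 196, 195, 198, 200, 198, 177, 133, 131, 130]
s19.png [(151, [np.float64(227.59), np.float64(249.15)]), (152, [np.float64(227.69), np.float64(249.14)]), (153, [np.float64(227.84), np.float64(248.91)]), (154, [np.float64(228.13), np.float64(248.39)]), (155, [np.float64(228.64), np.float64(247.67)]), (156, [np.float64(229.41), np.float64(247.09)])]
[153, 146, 127, 121, 122, 124, 124, 127, 127, 126, 124, 122, 123, 121, 122, 123] [133, 126, 119, 120, 130, 134, 136, 143, 145, 138, 135, 133, 132, 134, 134, 134]
topdisc front [59, 60, 66, 73, 78, 76, 90, 162, 200, 201, 202, 203, 183, 143, 133, 133]
```

The silhouette and front disc edge in s19 match the bedded picture s6 to within about 0.2 px. So the coupling is home and square, with both arms at their stops. Handing in.

```bash
python3 - <<'E'
from h import *
q=readout.sense();print(q['time'],q['force'],q['tcp_pos']);print(r.hand_in())
E
```

```text
35.6 [-0.2395879   0.54498877 -0.86338512] [516.77075334 -14.40511093 251.36808577]
the job is handed in; nothing more can be done
None
```

The port is closed, both cam arms are swung down, and the job was handed in at 35.6 s with the gripper clear of everything.

**Seating:** I set the coupling over the adaptor with both arms up. I bedded it against its stop with about 27 N at the wrist, roughly 30 N with the coupling's weight, and it stopped moving there. Then I let go.

**Cam arms:** I swung the −y arm down first, then the +y arm, each until it came up solid at about 15 N.

**Last checks:**
- **Coupling:** its outline in the final side picture matches the bedded one to about 0.2 px. In the top view its disc sits about 0.5 px (roughly 1 mm) toward −y of where it was before the arms were closed, so a slight tilt is possible.
- **−y arm:** after I closed the +y arm, the −y handle looked slightly farther out. I pressed it again and found it about 4 mm out from its first stop. It came up solid there and the picture did not change. I put this down to the coupling, which had tilted when the first arm closed, straightening when the second one did.
- **+y arm:** both cameras have it hidden behind the coupling. I know it is shut only because it stopped solid in a position matching the other arm's, and because it no longer sticks out in the top view.
- **Other things on the bench:** the last full top view showed nothing out of place.

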